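# Make up two furnace-brazing kits

### The arm

A 6-joint arm with a two-finger parallel gripper is mounted at the origin on the work surface. World frame = base frame: x ahead of the robot, y to its left, z up, the work surface at z = 0. Lengths are in mm, angles in degrees, forces in N, time in s.
With the tool pointing down it reaches from about 300 to 850 mm from the base axis. Payload 4.2 kg.
Tool frame: the origin (TCP) lies at the very end of the fingers, on their centre line; the grasp point (between the pads) lies 19 mm behind it (env.grip_depth is the distance from the TCP to the grasp point, in mm); y points along the fingers, z is the direction in which the jaws open and shut, and the axes are right-handed (so a half turn about y gives the same grasp; the last joint's range is limited). The gripper opens to 91 mm and grips with 3 to 60 N. Pads are 32 mm wide; open, the fingers measure 118 mm over their backs; the gripper's body (76 mm by 178 mm) begins 60 mm behind the grasp point.
Start: joints at [66.75, 18.312, 89.639, -0, 72.044, -1.146], TCP at [216.378, 532.755, 179.176] pointing down, gripper open.
Joint ranges: [-177.97, 177.97], [-48.28, 115.42], [12.27, 149.76], [-77.06, 257.06], [2.81, 150.46], [-146.56, 146.56]. Speed limits (degrees/s): [147.25, 147.25, 180, 180, 180, 180].

### API

Orientations are given as [roll, pitch, yaw] about the fixed x, y, z axes, in that order (R = Rz(yaw) Ry(pitch) Rx(roll)).
In Python, from workcell import state, imaging, job, env gives the robot as it stands.
- The arm moves only by the shell command python3 -m pendant 'ROWS' [FORCE]. ROWS is JSON, a list of rows, each an object with "delta_pos": the shift along the tool's x, y, z in cm, a list of three; "twist": the turn, a rotation vector about the tool's x, y, z in degrees, a list of three; "grip": the opening in per cent of the stroke, from 0 (shut) to 100 (fully open). In form: [{"delta_pos": [tx, ty, tz], "twist": [wx, wy, wz], "grip": grip}, ...]. A call has exactly 5 rows; each row is the pose to reach, as a shift and turn from the pose commanded when the call began, along the tool's axes at that moment; what a row does not reach only later rows make up. A row lasts 1/10 s, in which the tool goes at most 50 mm and 8.59 degrees, less where a joint would pass 70% of its speed; a pose out of reach is approached as far as the arm can. A call with a gripper value outside its range is refused whole. The fingers move at their own pace and stop on an object; FORCE is the grip in N (left out, the last holds). Time passes only in rows, so rows that repeat a pose let the fingers close, or fill a call up. It gives the time, the measured TCP pose, the force and the opening at its end, in the units of the state.
- state(): the state, without advancing time (a new reading comes with each control period).
- imaging.grab_frame(name): name is "side" or "top"; returns (picture, depth): 480x640x3 uint8, red, green, blue; 480x640 float32, mm along the optical axis (not along the pixel's ray), 0 where there is no reading.
- imaging.camera_info(name): a dict with "fx", "fy", "cx", "cy" (pixels), "k1" (the pictures are not rectified: a ray, as slopes to the right and down, at radius r is drawn at 1 + k1 r^2 times it, then the intrinsics apply), "R" (3x3) and "t" (3): a world point X has camera coordinates R X + t. Camera axes: x right, y down, z forward; pixel columns grow to the right and rows downward; lengths in mm; the calibration is good to about 2 mm. A picture is of the moment at which its call begins. camera_info takes no time and is no camera call.
- job.job_done(): hands the job in, once; it reports no verdict.
The state is a dict: "time_s": time; "qpos": joint angles; "qvel": joint speeds; "effort": joint torques, N m; "ee_pos": TCP position; "ee_rot": TCP orientation; "force": force on the tool from outside, world axes, zero at the start; "torque": the same for the moment, N m; "gripper_width": finger opening in mm.
Only numpy, scipy, OpenCV 4.12 (cv2) and the standard library are available. Lean on these libraries where they do the work, as an engineer would, in place of code of your own. Each camera call takes 0.05 s, during which the arm holds its last target.

### The job

Make up the two brazing kits from the parts standing on the felt mat, one part to a compartment. The two-compartment tray gets the round flange in its large compartment and the wide sleeve in its small one; the three-compartment tray gets the oval flange in its large compartment, and the slim sleeve and the hexagon nut in its two small ones, either way round. Set each part down gently, upright and flat on the tray floor as it now stands, and leave the square block, the stepped plug and the foil reel where they are.

Things in the scene. Friction and masses are not known exactly. Their poses are not given: they have to be found in the camera images.
- round_flange: Round steel flange with a neck, standing neck up: disc 72 mm across and 12 mm thick with 4 bolt holes, round neck 38 mm across rising to 46 mm above the underside (45 mm across just at its foot), 26 mm bore. About 0.48 kg. Grip it by the neck. Origin: centre of its underside, z up; it stands on the felt mat (3 mm thick).
- oval_flange: Oval (stadium-shaped) two-bolt steel flange with a neck, standing neck up: plate 84 mm long along its y axis, 46 mm wide along its x axis, 12 mm thick, round neck 32 mm across rising to 46 mm above the underside, 22 mm bore. About 0.38 kg. Grip it by the neck. Origin: centre of its underside, z up; it stands on the felt mat (3 mm thick).
- wide_sleeve: Wide steel sleeve, a short thin-walled tube standing on end: 56 mm outside, 48 mm inside, 50 mm high. About 0.25 kg. Origin: centre of its underside, z up; it stands on the felt mat (3 mm thick).
- slim_sleeve: Slim steel sleeve, a narrow tube standing on end: 32 mm outside, 25 mm inside, 60 mm high. About 0.15 kg. Origin: centre of its underside, z up; it stands on the felt mat (3 mm thick).
- hex_nut: Long hexagon coupling nut standing on end: 36 mm across flats (41.6 mm across corners), 45 mm high, round 19 mm bore. Two of the six flats face its +y and -y, corners lie on its +x and -x. About 0.27 kg. Origin: centre of its underside, z up; it stands on the felt mat (3 mm thick).
- square_block: Square steel manifold block 40 x 40 x 45 mm high with a dark port on top. Belongs to neither kit. Origin: centre of its underside, z up; it stands on the felt mat (3 mm thick).
- stepped_plug: Solid stepped round steel plug: foot 46 mm across and 20 mm high, stem 28 mm across up to 52 mm, no bore. Belongs to neither kit. Origin: centre of its underside, z up; it stands on the felt mat (3 mm thick).
- foil_reel: Small flat reel of brazing foil, white cheeks with brass-coloured foil between, 60 mm across, 16 mm high. Belongs to neither kit. Origin: centre of its underside, z up; it stands on the felt mat (3 mm thick).
- two_tray: Blue metal kit tray with TWO compartments, fixed to the bench, 102 mm (its x) by 183 mm (its y); floor, walls and divider 3 mm thick, wall tops 17 mm above the bench. Both compartments are 96 mm wide along x. The large one is 96 mm long, centred at y = -40.5 mm; the small one is 78 mm long, centred at y = +49.5 mm. Origin: centre of its underside, z up; a white card on its -x side.
- three_tray: Blue metal kit tray with THREE compartments, fixed to the bench, 78 mm (its x) by 242 mm (its y); floor, walls and dividers 3 mm thick, wall tops 17 mm above the bench. All are 72 mm wide along x. The large one is 106 mm long, centred at y = -65 mm; the two small ones are 62 mm long, centred at y = +22 mm and y = +87 mm. Origin: centre of its underside, z up; a white card on its -x side.
Mind the look-alikes: they are no part of the job. Leave any green look-alike of the slim_sleeve alone.

How it is judged:
By the outcome, as a careful person would: the job done as asked, in the order asked, and still so for the second after the job is handed in, with the robot touching nothing.
It also fails if it takes over 112 s, if anything falls off the work surface, if the arm or the gripper's body presses on something with over 40 N, if the wrist force passes 120 N, or if a joint passes its speed limit or range.

## Working session

There is one attempt and no reset: what is moved stays moved. The work goes in short steps, Python scripts to look and compute and a shell command to move; the robot and the scene stay as the last step left them, time stands still between calls to the robot, and variables do not carry over. Pictures are saved under pics/ and viewed, and the job is handed in when it is done.

```bash
ls; mkdir -p pics; python3 - <<'E'
from workcell import state, imaging, job, env
import cv2,numpy as np
print(state()); print([a for a in dir(env) if a[0]!='_'], env.grip_depth)
for n in("top","side"):
    p,d=imaging.grab_frame(n); cv2.imwrite(f'pics/{n}0.png',p[:,:,::-1]); np.save(f'pics/{n}0.npy',d); np.save(f'pics/{n}0rgb.npy',p)
    print(imaging.camera_info(n))
E
```

```text
pics
{'time_s': 0.0, 'qpos': array([ 6.67486820e+01,  1.83503250e+01,  8.97067036e+01, -3.01559694e-04,
        7.20430283e+01, -1.14812748e+00]), 'qvel': array([ 0.079775  ,  0.0427433 , -0.04366484, -0.01805115, -0.01503736,
        0.05552285]), 'effort': array([ 2.47119504e-03, -4.12459588e+01, -2.31973404e+01,  7.31078745e-02,
        4.56792733e-02, -1.37426664e-04]), 'ee_pos': array([216.15645335, 532.21242103, 178.33150746]), 'ee_rot': array([-9.01000425e+01,  1.71821423e-03, -2.21030988e+01]), 'force': array([-0.02179933, -0.21539108,  0.4915485 ]), 'torque': array([-0.04890182, -0.04593283,  0.01506116]), 'gripper_width': 90.86401279677638}
['Unreachable', 'grip_depth'] 18.8
{'fx': 491.4291416372152, 'fy': 491.4291416372152, 'cx': 324.1311938429025, 'cy': 232.9938037644974, 'k1': -0.10487493012171861, 'R': array([[ 0.02846958, -0.99958829, -0.00356893],
       [-0.99028141, -0.02771791, -0.13628809],
       [ 0.13613306,  0.00741431, -0.99066282]]), 't': array([-71.31718877, 486.31005323, 899.22343932])}
{'fx': 455.7503092429626, 'fy': 455.7503092429626, 'cx': 324.3786770471019, 'cy': 235.84728522587704, 'k1': -0.06460408537785252, 'R': array([[ 0.87535487, -0.48337618,  0.01006556],
       [-0.30210563, -0.56310575, -0.76918405],
       [ 0.37747322,  0.67026814, -0.63894803]]), 't': array([-471.57536366,  130.0150212 ,  834.41329709])}
```

View pics/top0.png

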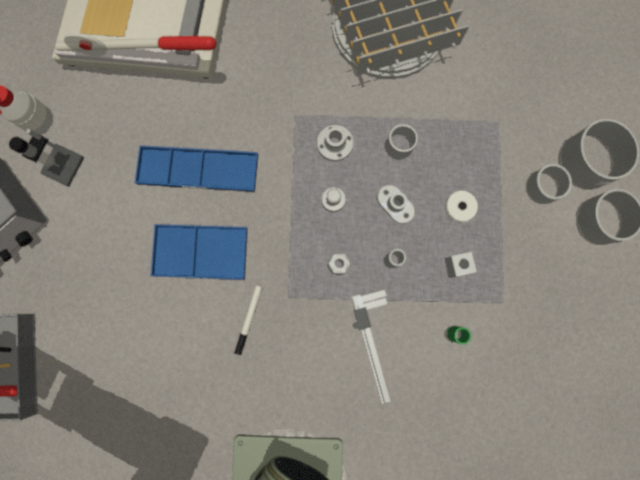

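View pics/side0.png

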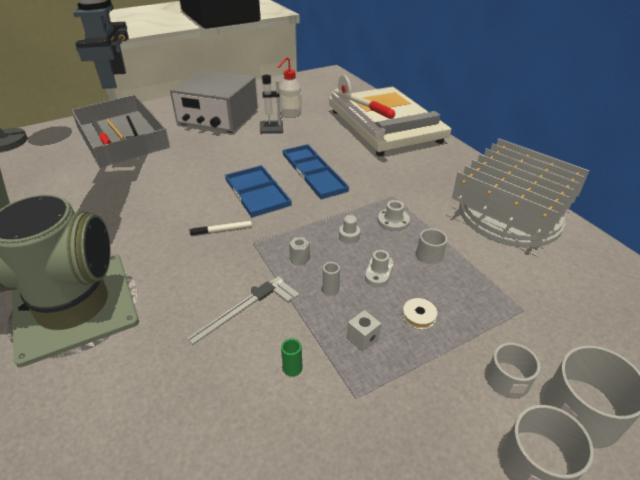

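```bash
cat > h.py <<'E'
import numpy as np,cv2
from workcell import state, imaging, job, env
def pix(name,u,v,z=None,d=None):
    """pixel -> world, given plane z or depth d"""
    c=imaging.camera_info(name);K=np.array([[c['fx'],0,c['cx']],[0,c['fy'],c['cy']],[0,0,1]])
    u=np.asarray(u,float).ravel();v=np.asarray(v,float).ravel()
    q=cv2.undistortPointsIter(np.stack([u,v],1)[:,None],K,np.array([c['k1'],0,0,0]),None,None,(3,50,1e-10))[:,0]
    r=np.c_[q,np.ones(len(q))];R=np.array(c['R']);t=np.array(c['t'])
    if d is None:
        o=-R.T@t;w=r@R;d=((z-o[2])/w[:,2])
    return (r*np.asarray(d,float).ravel()[:,None]-t)@R
def cloud(name,d):
    v,u=np.mgrid[0:480,0:640];return pix(name,u,v,d=d).reshape(480,640,3)
E
python3 - <<'E'
from h import *
from scipy.optimize import least_squares
d=np.load('pics/top0.npy');P=cloud('top',d);p=np.load('pics/top0rgb.npy')
bench=P[300:340,500:600].reshape(-1,3);print('bench z',np.median(bench[:,2]),bench[:,2].std())
mat=P[220:240,420:440].reshape(-1,3);print('mat z',np.median(mat[:,2]))
for n,(u,v) in dict(round=(335,141),wide=(403,138),plug=(334,198),oval=(397,203),reel=(462,207),hex=(339,263),slim=(397,257),block=(462,264)).items():
    Q=P[v-32:v+32,u-32:u+32].reshape(-1,3)
    zt=np.percentile(Q[Q[:,2]>8][:,2],95)
    T=Q[Q[:,2]>zt-6];print(n,'ztop',zt.round(1),len(T),'bbox mid',((T.max(0)+T.min(0))/2).round(1)[:2],'ext',np.ptp(T,0).round(1)[:2], 'mean',T.mean(0).round(1))
# trays
b=(p[...,2].astype(int)>p[...,0]+40)&(p[...,2]>60)
_,l,s,c=cv2.connectedComponentsWithStats(b.astype(np.uint8))
for i in range(1,len(s)):
    if s[i,4]>500:
        w=P[l==i];print(s[i],w[:,2].min(),w[:,2].max(),cv2.minAreaRect(w[:,:2].astype(np.float32)))
for nm,(x0,y0,x1,y1) in dict(mat=(285,110,510,310),tr=(125,135,270,290)).items():
    k=3 if nm=='mat' else 5
    cv2.imwrite(f'pics/c_{nm}.png',cv2.resize(p[y0:y1,x0:x1,::-1],None,fx=k,fy=k,interpolation=cv2.INTER_CUBIC))
E
```

```text
bench z 0.09537506287924385 78.3609613773593
mat z 2.822256468751077
round ztop 49.4 191 bbox mid [527.6 -74.3] ext [332.8  36.9] mean [651.2 -73.3 114.6]
wide ztop 54.2 211 bbox mid [ 532.1 -147.9] ext [341.9 166.8] mean [ 658.7 -197.3   99. ]
plug ztop 56.7 173 bbox mid [465.5 -74.2] ext [208.7  26.3] mean [536.8 -73.  142.6]
oval ztop 50.0 148 bbox mid [ 464.1 -137.5] ext [205.8 146.1] mean [ 528.6 -179.   159. ]
reel ztop 21.6 692 bbox mid [ 471.5 -210. ] ext [220.6 291.1] mean [ 548.9 -322.    32.3]
hex ztop 640.3 16 bbox mid [361.2 -64.5] ext [0. 0.] mean [361.2 -64.5 956.9]
slim ztop 956.9 24 bbox mid [361.2 -64.5] ext [0. 0.] mean [361.2 -64.5 956.9]
block ztop 50.8 454 bbox mid [ 410.5 -203.7] ext [ 98.6 278.5] mean [ 434.1 -313.2   70. ]
[ 135  146  122   45 4518] -6.052443957421914 956.8509707782343 ((557.0281372070312, 101.10310363769531), (481.82354736328125, 175.799560546875), 60.26069641113281)
[ 151  225   96   54 4789] -3.8439970370278997 956.8509707782343 ((439.3030090332031, 104.58769226074219), (353.25872802734375, 118.0587387084961), 83.68386840820312)
```

View pics/c_mat.png

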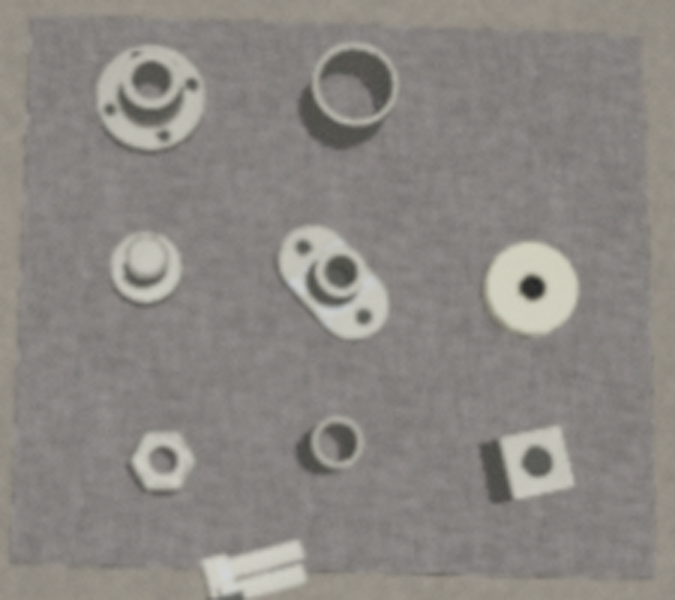

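View pics/c_tr.png

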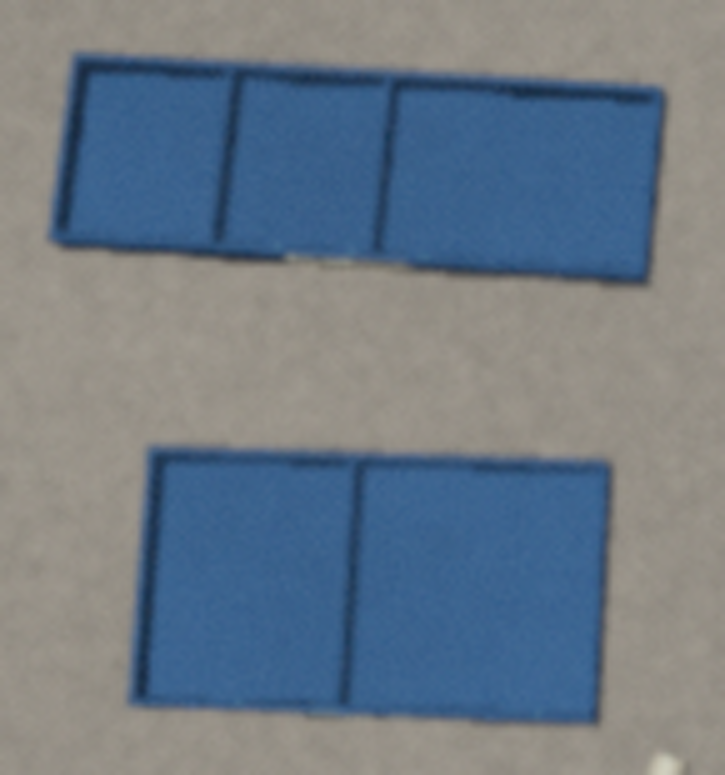

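```bash
python3 - <<'E'
from h import *
d=np.load('pics/top0.npy');P=cloud('top',d);P[d==0]=np.nan;p=np.load('pics/top0rgb.npy')
V,U=np.mgrid[0:480,0:640]
H=dict(round=49,wide=53,plug=55,oval=49,reel=19,hex=48,slim=63,block=48)
for n,(u,v) in dict(round=(335,141),wide=(403,138),plug=(334,198),oval=(397,203),reel=(462,207),hex=(339,263),slim=(397,257),block=(462,264)).items():
    s=np.s_[v-28:v+28,u-28:u+28]
    m=(abs(P[s][...,2]-H[n])<6)
    if n=='slim': m&= (V[s]<285)
    q=pix('top',U[s][m],V[s][m],z=H[n])[:,:2].astype(np.float32)
    c,r=cv2.minEnclosingCircle(q)
    print(n,m.sum(),'z',np.median(P[s][...,2][m]).round(1),'circ',np.round(c,1),round(r,1),'rect',[np.round(a,1) for a in cv2.minAreaRect(q)],'mean',q.mean(0).round(1))
    if n in('oval','round'):
        m=(abs(P[s][...,2]-15)<5); q=pix('top',U[s][m],V[s][m],z=15)[:,:2].astype(np.float32)
        c,r=cv2.minEnclosingCircle(q); print('   plate',np.round(c,1),round(r,1),[np.round(a,1) for a in cv2.minAreaRect(q)])
for n,c in dict(three=[(77,55),(664,90),(648,283),(53,242)],two=[(150,448),(610,462),(598,722),(133,705)]).items():
    c=np.array(c,float);w=pix('top',125+(c[:,0]+.5)/5-.5,135+(c[:,1]+.5)/5-.5,z=17)
    print(n,w.round(1).tolist(),w.mean(0).round(1),[np.linalg.norm(w[i]-w[i-1]).round(1) for i in range(4)],
      [np.degrees(np.arctan2(*(a[[1,0]]))).round(2) for a in (w[0]-w[3],w[1]-w[2])],[ (np.degrees(np.arctan2(*(a[[1,0]])))-90).round(2) for a in (w[0]-w[1],w[3]-w[2])])
p=np.load('pics/side0rgb.npy')
cv2.imwrite('pics/s_tr.png',cv2.resize(p[140:220,215:355,::-1],None,fx=5,fy=5,interpolation=cv2.INTER_CUBIC))
cv2.imwrite('pics/s_mat.png',cv2.resize(p[190:370,260:460,::-1],None,fx=3.3,fy=3.3,interpolation=cv2.INTER_CUBIC))
E
```

```text
round 180 z 47.9 circ [673.8 -73.6] 19.7 rect [array([673.5, -73.8]), array([36.1, 38.1]), np.float64(47.7)] mean [673.6 -73.7]
   plate [673.6 -74.2] 36.8 [array([673.4, -74.9]), array([72.8, 69.8]), np.float64(1.6)]
wide 211 z 51.7 circ [ 674.4 -202.8] 29.1 rect [array([ 673.8, -203.9]), array([56.6, 54.1]), np.float64(0.3)] mean [ 674.9 -204.4]
plug 166 z 53.8 circ [555.8 -73.9] 13.8 rect [array([555.8, -73.6]), array([26.4, 26.1]), np.float64(27.7)] mean [555.9 -73.7]
oval 137 z 48.6 circ [ 551.2 -194.6] 16.7 rect [array([ 550.8, -194.3]), array([30.8, 32.3]), np.float64(1.7)] mean [ 551.3 -194.5]
   plate [ 551.9 -195.2] 41.4 [array([ 551.5, -194.7]), array([82.2, 46.7]), np.float64(43.0)]
reel 712 z 18.5 circ [ 552.  -325.4] 30.2 rect [array([ 551.6, -326.1]), array([57.8, 59. ]), np.float64(45.5)] mean [ 551.6 -325.7]
hex 252 z 47.6 circ [431.8 -87.6] 20.3 rect [array([431.8, -87.7]), array([35.3, 38.9]), np.float64(1.6)] mean [431.6 -87.4]
slim 104 z 62.1 circ [ 444.4 -191.3] 16.2 rect [array([ 444.4, -192.1]), array([30.6, 31.3]), np.float64(76.7)] mean [ 444.4 -192.4]
block 456 z 47.9 circ [ 435.6 -319. ] 27.2 rect [array([ 435.9, -318.8]), array([40.4, 40.3]), np.float64(13.8)] mean [ 436.  -319.1]
three [[658.1, 319.5, 17.0], [647.7, 79.6, 17.0], [569.2, 81.9, 17.0], [580.5, 322.3, 17.0]] [613.9 200.8  17. ] [np.float64(77.7), np.float64(240.2), np.float64(78.6), np.float64(240.6)] [np.float64(-2.03), np.float64(-1.7)] [np.float64(-2.48), np.float64(-2.69)]
two [[498.5, 275.7, 17.0], [497.9, 93.2, 17.0], [397.2, 93.0, 17.0], [397.7, 275.1, 17.0]] [447.8 184.3  17. ] [np.float64(100.8), np.float64(182.5), np.float64(100.7), np.float64(182.1)] [np.float64(0.36), np.float64(0.16)] [np.float64(-0.18), np.float64(-0.15)]
```

View pics/s_mat.png

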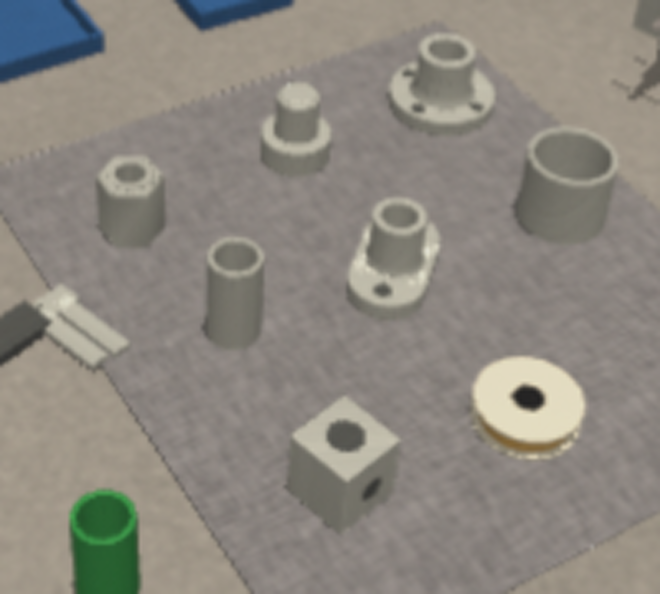

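View pics/s_tr.png

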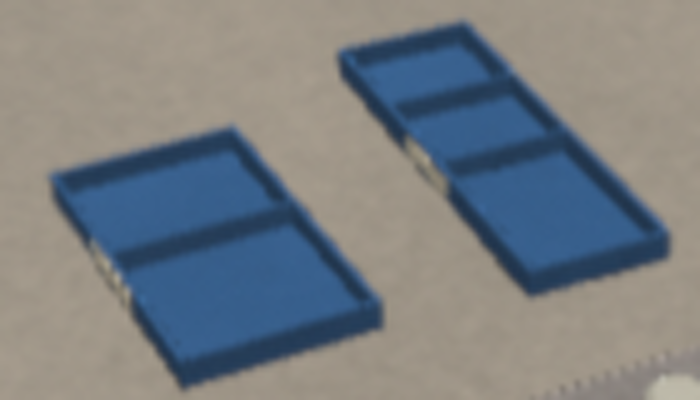

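```bash
cat > go.py <<'E'
import sys
from h import *
from scipy.spatial.transform import Rotation as Ro
# usage: go.py x y z phi  (phi = jaw axis angle, 180-symmetric)
x,y,z,phi=map(float,sys.argv[1:5])
s=state();R=Ro.from_euler('xyz',s['ee_rot'],degrees=True)
zt=np.array([np.cos(np.radians(phi)),np.sin(np.radians(phi)),0]);yt=np.array([0,0,-1.]);xt=np.cross(yt,zt)
T=Ro.from_matrix(np.c_[xt,yt,zt])
print('t',s['time_s'].__round__(2),'pos',s['ee_pos'].round(1),'rot',s['ee_rot'].round(1),'q6',s['qpos'].round(0),'F',s['force'].round(1),'w',round(s['gripper_width'],1))
print('delta cm',(R.inv().apply(np.array([x,y,z])-s['ee_pos'])/10).round(2),'twist',(R.inv()*T).as_rotvec(degrees=True).round(1))
E
python3 go.py 673.5 -74 135 1.8
```

```text
t 0.1 pos [216.2 532.3 178.4] rot [-90.1   0.  -22.1] q6 [67. 18. 90. -0. 72. -1.] F [ 0.2 -0.4  0. ] w 91.1
delta cm [ 65.18   4.4  -38.96] twist [ 0.1 66.1  0.1]
```

```bash
python3 -m pendant '[{"delta_pos":[65.2,4.4,-39],"twist":[0,66,0],"grip":100},{"delta_pos":[65.2,4.4,-39],"twist":[0,66,0],"grip":100},{"delta_pos":[65.2,4.4,-39],"twist":[0,66,0],"grip":100},{"delta_pos":[65.2,4.4,-39],"twist":[0,66,0],"grip":100},{"delta_pos":[65.2,4.4,-39],"twist":[0,66,0],"grip":100}]' 40; python3 go.py 673.5 -74 135 1.8
```

```text
time_s: 0.6
ee_pos: [367.2, 331.7, 164.4]
ee_rot: [-90.0, -0.0, -65.4]
force: [-0.2, 1.1, 1.0]
gripper_width: 91.2
t 0.6 pos [367.2 331.7 164.4] rot [-90.   -0.  -65.4] q6 [ 41.  12. 101.  -0.  67.  16.] F [-0.2  1.1  1. ] w 91.2
delta cm [49.63  2.94 10.96] twist [ 0.  22.8  0. ]
```

```bash
python3 -m pendant '[{"delta_pos":[49.6,2.9,11],"twist":[0,23,0],"grip":100},{"delta_pos":[49.6,2.9,11],"twist":[0,23,0],"grip":100},{"delta_pos":[49.6,2.9,11],"twist":[0,23,0],"grip":100},{"delta_pos":[49.6,2.9,11],"twist":[0,23,0],"grip":100},{"delta_pos":[49.6,2.9,11],"twist":[0,23,0],"grip":100}]'; python3 go.py 673.5 -74 135 1.8
```

```text
time_s: 1.1
ee_pos: [519.0, 133.3, 150.1]
ee_rot: [-90.0, 0.0, -88.1]
force: [0.7, 0.7, 0.1]
gripper_width: 91.0
t 1.1 pos [519.  133.3 150.1] rot [-90.    0.  -88.1] q6 [13. 16. 97.  0. 67. 11.] F [0.7 0.7 0.1] w 91.0
delta cm [21.24  1.5  14.75] twist [ 0.   0.1 -0. ]
```

```bash
python3 -m pendant '[{"delta_pos":[21.2,1.5,14.8],"twist":[0,0,0],"grip":100},{"delta_pos":[21.2,1.5,14.8],"twist":[0,0,0],"grip":100},{"delta_pos":[21.2,1.5,14.8],"twist":[0,0,0],"grip":100},{"delta_pos":[21.2,1.5,14.8],"twist":[0,0,0],"grip":100},{"delta_pos":[21.2,1.5,14.8],"twist":[0,0,0],"grip":100}]'; python3 go.py 673.5 -74 135 1.8
```

```text
time_s: 1.6
ee_pos: [668.6, -66.3, 135.3]
ee_rot: [-90.1, 0.0, -88.1]
force: [0.9, 0.8, 1.3]
gripper_width: 91.2
t 1.6 pos [668.6 -66.3 135.3] rot [-90.1   0.  -88.1] q6 [-7. 29. 80.  0. 72. -9.] F [0.9 0.8 1.3] w 91.2
delta cm [0.79 0.03 0.46] twist [ 0.1  0.1 -0. ]
```

```bash
python3 -m pendant '[{"delta_pos":[0,2,0],"twist":[0,0,0],"grip":100},{"delta_pos":[0,4,0],"twist":[0,0,0],"grip":100},{"delta_pos":[0,6,0],"twist":[0,0,0],"grip":100},{"delta_pos":[0,6,0],"twist":[0,0,0],"grip":100},{"delta_pos":[0,6,0],"twist":[0,0,0],"grip":100}]'; python3 go.py 673.5 -74 22 1.8
python3 - <<'E'
from h import *
p,d=imaging.grab_frame('top');cv2.imwrite('pics/a1.png',cv2.resize(p[60:300,270:590,::-1],None,fx=2.5,fy=2.5))
p,d=imaging.grab_frame('side');cv2.imwrite('pics/a2.png',cv2.resize(p[150:390,250:570,::-1],None,fx=2.5,fy=2.5))
E
```

```text
time_s: 2.1
ee_pos: [667.8, -64.4, 75.8]
ee_rot: [-90.0, 0.0, -88.1]
force: [0.2, -0.0, 0.8]
gripper_width: 91.3
t 2.1 pos [667.8 -64.4  75.8] rot [-90.    0.  -88.1] q6 [-6. 31. 84.  0. 65. -8.] F [ 0.2 -0.   0.8] w 91.3
delta cm [0.98 5.38 0.54] twist [ 0.   0.1 -0. ]
```

View pics/a2.png

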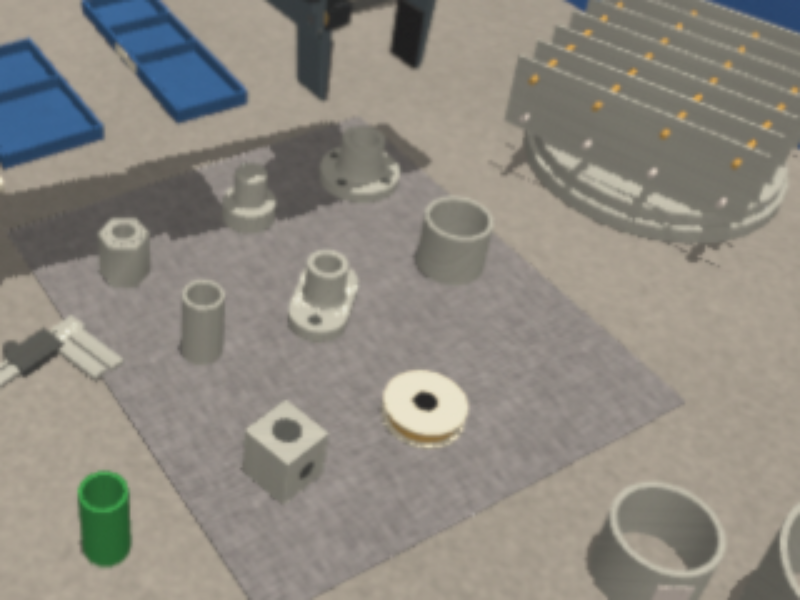

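View pics/a1.png

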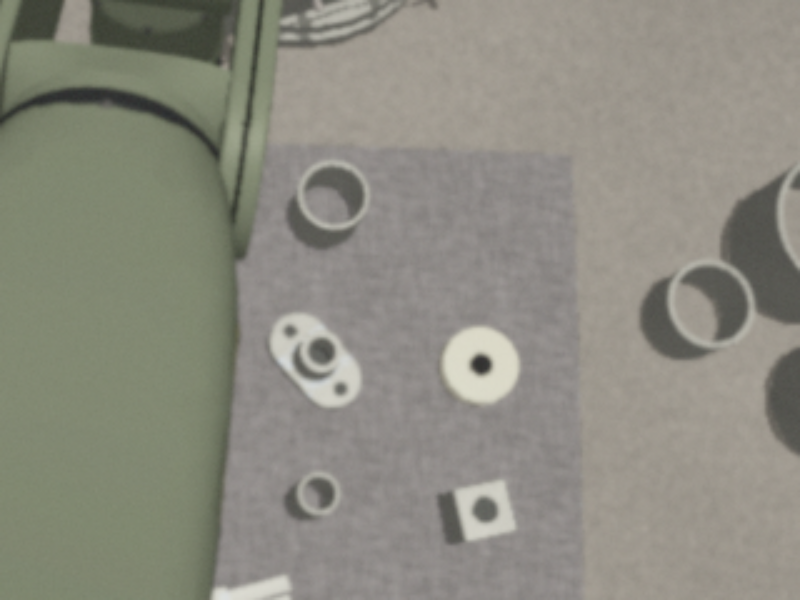

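```bash
python3 -m pendant '[{"delta_pos":[0.98,0,0.56],"twist":[0,0,0],"grip":100},{"delta_pos":[0.98,1.5,0.56],"twist":[0,0,0],"grip":100},{"delta_pos":[0.98,3.5,0.56],"twist":[0,0,0],"grip":100},{"delta_pos":[0.98,5.2,0.56],"twist":[0,0,0],"grip":100},{"delta_pos":[0.98,5.2,0.56],"twist":[0,0,0],"grip":100}]'; python3 go.py 673.5 -74 22 1.8
```

```text
time_s: 2.7
ee_pos: [672.8, -74.5, 22.2]
ee_rot: [-90.2, 0.0, -88.1]
force: [-1.0, 0.5, -0.8]
gripper_width: 91.4
t 2.7 pos [672.8 -74.5  22.2] rot [-90.2   0.  -88.1] q6 [-7. 34. 87. -0. 59. -9.] F [-1.   0.5 -0.8] w 91.4
delta cm [-0.05  0.02  0.07] twist [ 0.2  0.1 -0. ]
```

```bash
python3 -m pendant '[{"delta_pos":[0,0,0],"twist":[0,0,0],"grip":30},{"delta_pos":[0,0,0],"twist":[0,0,0],"grip":30},{"delta_pos":[0,0,0],"twist":[0,0,0],"grip":30},{"delta_pos":[0,0,0],"twist":[0,0,0],"grip":30},{"delta_pos":[0,0,0],"twist":[0,0,0],"grip":30}]' 40; python3 go.py 673.5 -74 22 1.8
```

```text
time_s: 3.2
ee_pos: [674.2, -74.1, 24.5]
ee_rot: [-90.0, -0.0, -88.1]
force: [0.1, 0.6, -0.2]
gripper_width: 53.6
t 3.2 pos [674.2 -74.1  24.5] rot [-90.   -0.  -88.1] q6 [-7. 34. 87.  0. 59. -9.] F [ 0.1  0.6 -0.2] w 53.6
delta cm [-0.01  0.25 -0.07] twist [-0.   0.1  0. ]
```

```bash
python3 -m pendant '[{"delta_pos":[0,0.2,0],"twist":[0,0,0],"grip":20},{"delta_pos":[0,0.2,0],"twist":[0,0,0],"grip":20},{"delta_pos":[0,0.2,0],"twist":[0,0,0],"grip":20},{"delta_pos":[0,0.2,0],"twist":[0,0,0],"grip":20},{"delta_pos":[0,0.2,0],"twist":[0,0,0],"grip":20}]' 40; python3 go.py 673.5 -74 22 1.8
```

```text
time_s: 3.7
ee_pos: [673.9, -74.1, 21.9]
ee_rot: [-90.0, 0.0, -88.1]
force: [-0.6, 0.2, -0.1]
gripper_width: 18.5
t 3.7 pos [673.9 -74.1  21.9] rot [-90.    0.  -88.1] q6 [-7. 34. 87.  0. 59. -9.] F [-0.6  0.2 -0.1] w 18.5
delta cm [-0.01 -0.01 -0.04] twist [ 0.   0.1 -0. ]
```

```bash
python3 - <<'E'
from h import *
p,d=imaging.grab_frame('side');cv2.imwrite('pics/b2.png',p[:,:,::-1])
c=imaging.camera_info('side')
for X in (state()['ee_pos'],[673.5,-74,49]):
    q=c['R']@np.array(X)+c['t'];a=q[:2]/q[2];a=a*(1+c['k1']*(a@a));print(a*c['fx']+[c['cx'],c['cy']])
E
```

```text
[392.88991448 214.2092585 ]
[394.00681947 204.48497367]
```

View pics/b2.png

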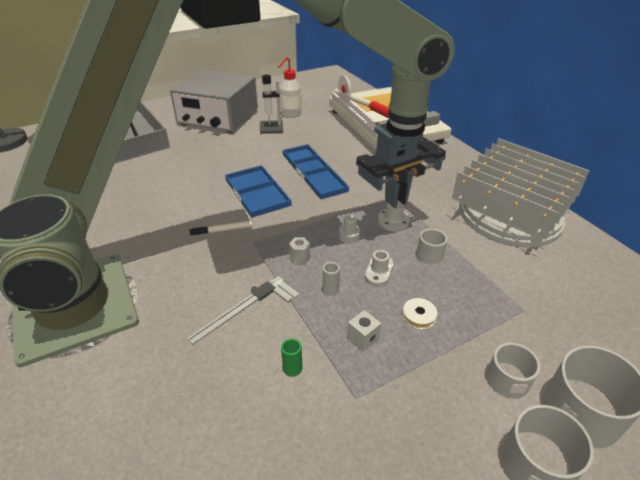

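```bash
python3 - <<'E'
import cv2
p=cv2.imread('pics/b2.png');cv2.imwrite('pics/b3.png',cv2.resize(p[130:240,330:470],None,fx=5,fy=5,interpolation=cv2.INTER_CUBIC))
E
```

```text
(no output)
```

View pics/b3.png

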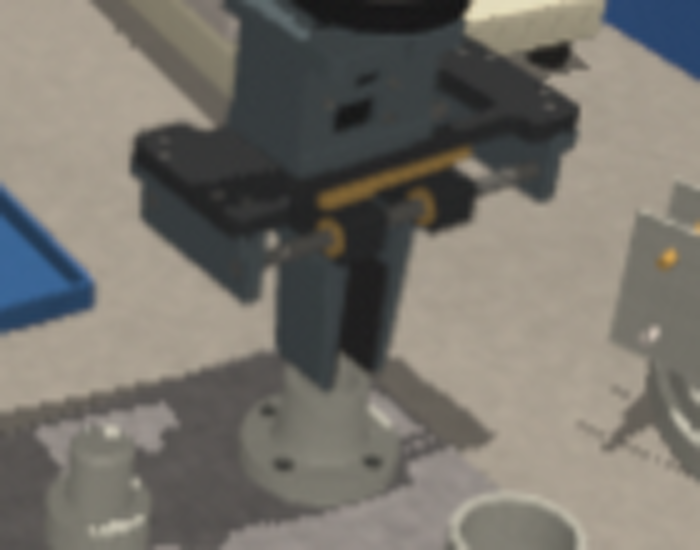

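```bash
python3 - <<'E'
from h import *
p,d=imaging.grab_frame('side')
P=cloud('side',d)
print(state()['ee_pos'].round(1))
for r in range(188,212,2):
    print(r,[(c,*P[r,c].round(0).astype(int)) for c in range(388,412,3) if d[r,c]>0])
E
```

```text
[673.9 -74.1  22. ]
188 [(388, np.int64(654), np.int64(-71), np.int64(97)), (391, np.int64(655), np.int64(-79), np.int64(101)), (394, np.int64(655), np.int64(-89), np.int64(108)), (397, np.int64(659), np.int64(-95), np.int64(109)), (400, np.int64(684), np.int64(-74), np.int64(89)), (403, np.int64(685), np.int64(-83), np.int64(95)), (406, np.int64(686), np.int64(-92), np.int64(99)), (409, np.int64(693), np.int64(-93), np.int64(98))]
190 [(388, np.int64(655), np.int64(-70), np.int64(91)), (391, np.int64(655), np.int64(-81), np.int64(98)), (394, np.int64(655), np.int64(-90), np.int64(103)), (397, np.int64(662), np.int64(-92), np.int64(102)), (400, np.int64(684), np.int64(-76), np.int64(85)), (403, np.int64(686), np.int64(-83), np.int64(89)), (406, np.int64(686), np.int64(-92), np.int64(94)), (409, np.int64(695), np.int64(-92), np.int64(91))]
192 [(388, np.int64(653), np.int64(-73), np.int64(88)), (391, np.int64(655), np.int64(-81), np.int64(93)), (394, np.int64(654), np.int64(-92), np.int64(99)), (397, np.int64(660), np.int64(-95), np.int64(99)), (400, np.int64(685), np.int64(-75), np.i
[... 3117 characters left out ...]
658), np.int64(-83), np.int64(51)), (394, np.int64(666), np.int64(-84), np.int64(49)), (397, np.int64(671), np.int64(-89), np.int64(50)), (400, np.int64(678), np.int64(-91), np.int64(49)), (403, np.int64(686), np.int64(-91), np.int64(46)), (406, np.int64(732), np.int64(-50), np.int64(4)), (409, np.int64(742), np.int64(-49), np.int64(-1))]
210 [(388, np.int64(660), np.int64(-72), np.int64(38)), (391, np.int64(658), np.int64(-85), np.int64(46)), (394, np.int64(664), np.int64(-87), np.int64(46)), (400, np.int64(674), np.int64(-96), np.int64(48)), (403, np.int64(690), np.int64(-87), np.int64(37)), (406, np.int64(726), np.int64(-57), np.int64(4)), (409, np.int64(734), np.int64(-59), np.int64(3))]
```

```bash
cat >> h.py <<'E'
def proj(name,X):
    c=imaging.camera_info(name);q=c['R']@np.array(X,float)+c['t'];a=q[:2]/q[2];a=a*(1+c['k1']*(a@a));return a*c['fx']+[c['cx'],c['cy']]
E
python3 - <<'E'
from h import *
print('a2: tip corners observed', (322/2.5+250,97/2.5+150),(408/2.5+250,67/2.5+150))
for z in (76,90,100,110,115):
    # finger left: back at x=668-59, front inner at -45 ; camera-facing edge y=-64-16
    print(z,[proj('side',[668+s*52,-64-16,z]).round(0) for s in(-1,1)])
print('b3 now: observed', (330+335/5,130+385/5),(330+375/5,130+370/5))
for z in (22,40,50,60): print(z,[proj('side',[674+s*16,-74-16,z]).round(0) for s in(-1,1)])
p=np.load('pics/side0rgb.npy');cv2.imwrite('pics/s_arm.png',cv2.resize(p[0:160,40:240,::-1],None,fx=4,fy=4))
print([proj('side',[216,532,z]).round(0) for z in(179,200,220)])
E
```

```text
a2: tip corners observed (378.8, 188.8) (413.2, 176.8)
76 [array([375., 203.]), array([414., 190.])]
90 [array([375., 198.]), array([415., 185.])]
100 [array([376., 194.]), array([415., 181.])]
110 [array([376., 190.]), array([416., 177.])]
115 [array([376., 188.]), array([416., 175.])]
b3 now: observed (397.0, 207.0) (405.0, 204.0)
22 [array([391., 220.]), array([403., 216.])]
40 [array([392., 214.]), array([404., 209.])]
50 [array([393., 210.]), array([404., 206.])]
60 [array([393., 206.]), array([405., 202.])]
[array([117.,  92.]), array([115.,  84.]), array([113.,  77.])]
```

View pics/s_arm.png

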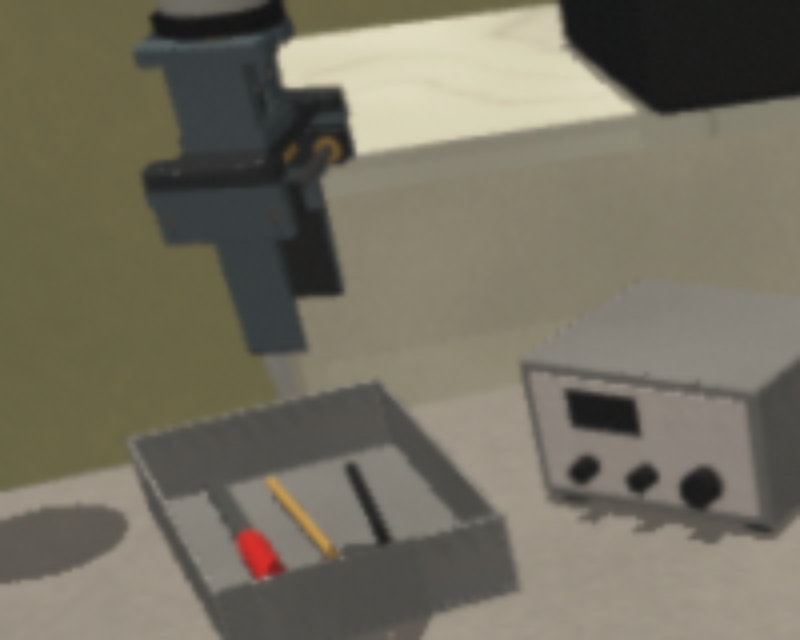

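```bash
python3 -m pendant '[{"delta_pos":[0,-4,0],"twist":[0,0,0],"grip":80},{"delta_pos":[0,-8,0],"twist":[0,0,0],"grip":80},{"delta_pos":[0,-8,0],"twist":[0,0,0],"grip":80},{"delta_pos":[0,-8,0],"twist":[0,0,0],"grip":80},{"delta_pos":[0,-8,0],"twist":[0,0,0],"grip":80}]'; python3 go.py 673.5 -74 22 1.8; python3 - <<'E'
from h import *
p,d=imaging.grab_frame('side');P=cloud('side',d);P[d==0]=np.nan
s=state()['ee_pos']
m=(abs(P[...,0]-s[0])<65)&(abs(P[...,1]-s[1])<25)&(P[...,2]>60)&(P[...,2]<260)
Q=P[m];print(np.histogram(Q[:,2],bins=np.arange(60,200,4)))
for lo,hi in((-65,-20),(20,65)):
    q=Q[(Q[:,0]-s[0]>lo)&(Q[:,0]-s[0]<hi)&(Q[:,2]<s[2]+80)];print(np.sort(q[:,2])[:25].round(0),q[:,0].min(),q[:,0].max(),q[:,1].min(),q[:,1].max())
cv2.imwrite('pics/c3.png',cv2.resize(p[100:240,330:470,::-1],None,fx=4,fy=4,interpolation=cv2.INTER_CUBIC))
E
```

```text
time_s: 4.3
ee_pos: [672.9, -74.0, 100.7]
ee_rot: [-90.1, 0.0, -88.1]
force: [-0.2, 0.3, -0.0]
gripper_width: 55.4
t 4.3 pos [672.9 -74.  100.7] rot [-90.1   0.  -88.1] q6 [-7. 30. 81.  0. 68. -9.] F [-0.2  0.3 -0. ] w 55.4
delta cm [0.01 7.87 0.08] twist [ 0.1  0.1 -0. ]
(array([ 0,  0,  0,  0,  0,  0,  0,  0,  0,  0,  0,  0,  0,  0,  0,  0,  0,
        0, 11, 33, 41, 38, 47, 41, 46, 48, 48, 44, 52, 54, 48, 44, 57, 44]), array([ 60,  64,  68,  72,  76,  80,  84,  88,  92,  96, 100, 104, 108,
       112, 116, 120, 124, 128, 132, 136, 140, 144, 148, 152, 156, 160,
       164, 168, 172, 176, 180, 184, 188, 192, 196]))
[135. 136. 137. 137. 137. 137. 138. 138. 138. 138. 139. 139. 139. 139.
 140. 140. 141. 141. 141. 142. 142. 142. 142. 142. 142.] 632.020611694048 647.3100172538174 -97.93021242333936 -60.15717703172475
[133. 134. 135. 135. 135. 135. 136. 136. 136. 136. 136. 136. 136. 136.
 137. 137. 137. 138. 138. 138. 138. 139. 139. 139. 139.] 698.1275893147524 712.682631743467 -93.87819040174834 -58.121402455415094
```

View pics/c3.png

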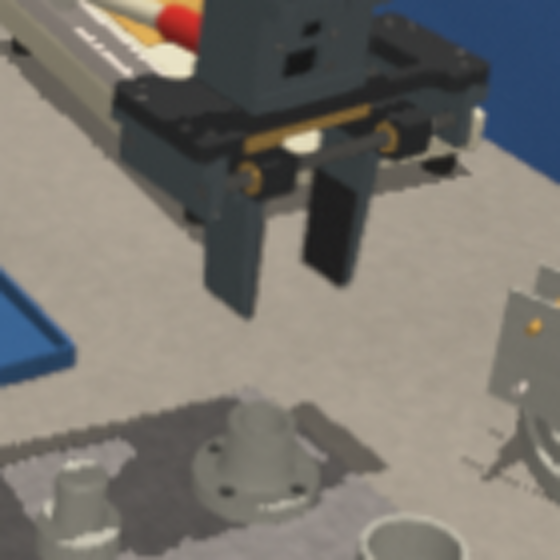

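```bash
sed -i "s/^x,y,z,phi=map.*/&;z-=34 # fingertips measured 34 mm above the reported TCP/" go.py; python3 go.py 673.5 -75 22 1.8
```

```text
t 4.35 pos [672.8 -73.9 100.3] rot [-90.2   0.  -88.1] q6 [-7. 31. 81.  0. 68. -9.] F [ 0.3 -0.9  0.1] w 59.6
delta cm [ 0.12 11.23  0.11] twist [ 0.2  0.1 -0. ]
```

```bash
python3 -m pendant '[{"delta_pos":[0.1,3,0.1],"twist":[0,0,0],"grip":85},{"delta_pos":[0.1,6,0.1],"twist":[0,0,0],"grip":85},{"delta_pos":[0.1,8,0.1],"twist":[0,0,0],"grip":85},{"delta_pos":[0.1,9.5,0.1],"twist":[0,0,0],"grip":85},{"delta_pos":[0.1,11,0.1],"twist":[0,0,0],"grip":85}]'; python3 -m pendant '[{"delta_pos":[0,0,0],"twist":[0,0,0],"grip":35},{"delta_pos":[0,0,0],"twist":[0,0,0],"grip":35},{"delta_pos":[0,0,0],"twist":[0,0,0],"grip":30},{"delta_pos":[0,0,0],"twist":[0,0,0],"grip":30},{"delta_pos":[0,0,0],"twist":[0,0,0],"grip":30}]' 40; python3 go.py 673.5 -75 22 1.8
```

```text
time_s: 4.85
ee_pos: [674.5, -75.0, -9.8]
ee_rot: [-90.1, 0.0, -88.1]
force: [0.4, -0.3, -0.3]
gripper_width: 77.4
time_s: 5.35
ee_pos: [675.5, -75.1, -7.1]
ee_rot: [-89.9, -0.0, -88.1]
force: [-1.1, 0.4, 0.7]
gripper_width: 40.3
t 5.35 pos [675.5 -75.1  -7.1] rot [-89.9  -0.  -88.1] q6 [-7. 36. 88.  0. 56. -9.] F [-1.1  0.4  0.7] w 40.3
delta cm [-0.02  0.49 -0.2 ] twist [-0.1  0.1  0. ]
```

```bash
python3 -m pendant '[{"delta_pos":[0,0.4,-0.1],"twist":[0,0,0],"grip":32},{"delta_pos":[0,0.4,-0.1],"twist":[0,0,0],"grip":32},{"delta_pos":[0,0.4,-0.1],"twist":[0,0,0],"grip":20},{"delta_pos":[0,0.4,-0.1],"twist":[0,0,0],"grip":20},{"delta_pos":[0,0.4,-0.1],"twist":[0,0,0],"grip":20}]' 40; python3 go.py 673.5 -75 22 1.8
```

```text
time_s: 5.85
ee_pos: [675.4, -75.2, -7.9]
ee_rot: [-89.7, -0.0, -88.1]
force: [-3.5, 0.6, 16.7]
gripper_width: 37.4
t 5.85 pos [675.4 -75.2  -7.9] rot [-89.7  -0.  -88.1] q6 [-7. 36. 88.  0. 55. -9.] F [-3.5  0.6 16.7] w 37.4
delta cm [-0.02  0.41 -0.2 ] twist [-0.3  0.1  0. ]
```

```bash
python3 -m pendant '[{"delta_pos":[0,-0.4,0],"twist":[0,0,0],"grip":20},{"delta_pos":[0,-0.4,0],"twist":[0,0,0],"grip":20},{"delta_pos":[0,-1.5,0],"twist":[0,0,0],"grip":20},{"delta_pos":[0,-3,0],"twist":[0,0,0],"grip":20},{"delta_pos":[0,-5,0],"twist":[0,0,0],"grip":20}]'; python3 go.py 447.8 143.8 160 1.8; python3 - <<'E'
from h import *
p,d=imaging.grab_frame('side');cv2.imwrite('pics/d3.png',cv2.resize(p[100:240,330:470,::-1],None,fx=4,fy=4,interpolation=cv2.INTER_CUBIC))
E
```

```text
time_s: 6.35
ee_pos: [673.0, -75.0, 37.6]
ee_rot: [-90.2, 0.0, -88.1]
force: [0.2, 0.2, -4.1]
gripper_width: 37.3
t 6.35 pos [673.  -75.   37.6] rot [-90.2   0.  -88.1] q6 [-7. 33. 86.  0. 61. -9.] F [ 0.2  0.2 -4.1] w 37.3
delta cm [-22.63  -8.76 -21.8 ] twist [ 0.2  0.1 -0. ]
```

View pics/d3.png

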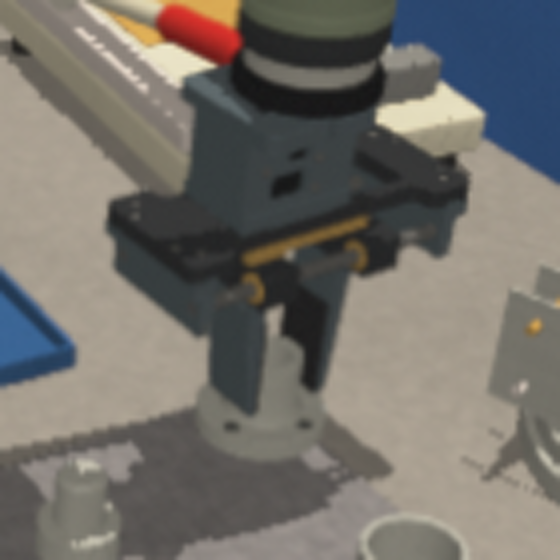

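```bash
python3 -m pendant '[{"delta_pos":[0,-4,0],"twist":[0,0,0],"grip":20},{"delta_pos":[-4,-5,-4],"twist":[0,0,0],"grip":20},{"delta_pos":[-8,-5,-8],"twist":[0,0,0],"grip":20},{"delta_pos":[-11,-5,-11],"twist":[0,0,0],"grip":20},{"delta_pos":[-14,-5,-14],"twist":[0,0,0],"grip":20}]';  python3 go.py 447.8 143.8 120 1.8
```

```text
time_s: 6.9
ee_pos: [527.8, 61.2, 88.3]
ee_rot: [-90.0, 0.0, -88.1]
force: [0.7, 1.6, -5.2]
gripper_width: 37.0
t 6.9 pos [527.8  61.2  88.3] rot [-90.    0.  -88.1] q6 [  5.  19. 103.   0.  58.   3.] F [ 0.7  1.6 -5.2] w 37.0
delta cm [-8.52  0.23 -7.72] twist [-0.   0.1 -0. ]
```

```bash
python3 -m pendant '[{"delta_pos":[-4,0,-4],"twist":[0,0,0],"grip":20},{"delta_pos":[-7,0,-6.5],"twist":[0,0,0],"grip":20},{"delta_pos":[-8.5,0,-7.7],"twist":[0,0,0],"grip":20},{"delta_pos":[-8.5,0,-7.7],"twist":[0,0,0],"grip":20},{"delta_pos":[-8.5,2,-7.7],"twist":[0,0,0],"grip":20}]';  python3 go.py 447.8 143.8 36 1.8; python3 - <<'E'
from h import *
p,d=imaging.grab_frame('side');cv2.imwrite('pics/e3.png',cv2.resize(p[80:240,200:360,::-1],None,fx=3.7,fy=3.7,interpolation=cv2.INTER_CUBIC))
E
```

```text
time_s: 7.4
ee_pos: [452.5, 143.6, 70.5]
ee_rot: [-89.5, 0.1, -88.0]
force: [0.6, 0.2, -4.1]
gripper_width: 37.0
t 7.4 pos [452.5 143.6  70.5] rot [-89.5   0.1 -88. ] q6 [ 16.  15. 112.  -0.  53.  14.] F [ 0.6  0.2 -4.1] w 37.0
delta cm [-0.02  6.84 -0.53] twist [-0.5  0.2 -0.1]
```

View pics/e3.png

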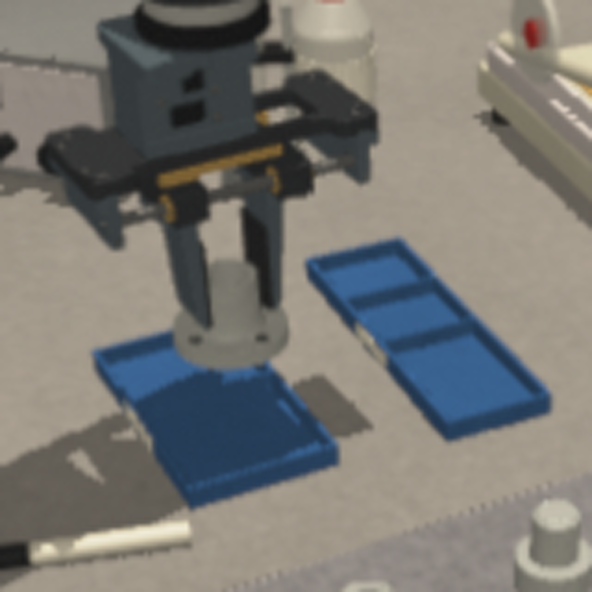

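```bash
python3 -m pendant '[{"delta_pos":[0,2,-0.3],"twist":[0,0,0],"grip":20},{"delta_pos":[0,4,-0.3],"twist":[0,0,0],"grip":20},{"delta_pos":[0,5.5,-0.3],"twist":[0,0,0],"grip":20},{"delta_pos":[0,6.4,-0.3],"twist":[0,0,0],"grip":20},{"delta_pos":[0,6.4,-0.3],"twist":[0,0,0],"grip":20}]';  python3 go.py 447.8 143.8 27 1.8
```

```text
time_s: 7.95
ee_pos: [446.2, 141.8, 3.2]
ee_rot: [-90.1, -0.0, -88.1]
force: [-0.1, 0.1, -5.3]
gripper_width: 37.0
t 7.95 pos [446.2 141.8   3.2] rot [-90.1  -0.  -88.1] q6 [ 16.  20. 117.  -0.  43.  14.] F [-0.1  0.1 -5.3] w 37.0
delta cm [-0.2   1.02  0.16] twist [0.1 0.1 0. ]
```

Expected seating is near reported z = -8; approach it slowly.

```bash
python3 -m pendant '[{"delta_pos":[-0.1,0.3,0.1],"twist":[0,0,0],"grip":20},{"delta_pos":[-0.1,0.5,0.1],"twist":[0,0,0],"grip":20},{"delta_pos":[-0.1,0.7,0.1],"twist":[0,0,0],"grip":20},{"delta_pos":[-0.1,0.8,0.1],"twist":[0,0,0],"grip":20},{"delta_pos":[-0.1,0.8,0.1],"twist":[0,0,0],"grip":20}]';  python3 go.py 447.8 143.8 27 1.8
```

```text
time_s: 8.45
ee_pos: [447.4, 143.5, -4.0]
ee_rot: [-90.0, 0.0, -88.1]
force: [-0.0, 0.7, -4.9]
gripper_width: 37.0
t 8.45 pos [447.4 143.5  -4. ] rot [-90.    0.  -88.1] q6 [ 16.  21. 117.   0.  42.  14.] F [-0.   0.7 -4.9] w 37.0
delta cm [-0.03  0.3   0.04] twist [-0.   0.1 -0. ]
```

```bash
python3 -m pendant '[{"delta_pos":[0,0.1,0],"twist":[0,0,0],"grip":20},{"delta_pos":[0,0.15,0],"twist":[0,0,0],"grip":20},{"delta_pos":[0,0.2,0],"twist":[0,0,0],"grip":20},{"delta_pos":[0,0.25,0],"twist":[0,0,0],"grip":20},{"delta_pos":[0,0.25,0],"twist":[0,0,0],"grip":20}]';  python3 go.py 447.8 143.8 27 1.8
```

```text
time_s: 8.95
ee_pos: [447.4, 143.4, -6.6]
ee_rot: [-90.0, 0.0, -88.1]
force: [0.9, 0.5, -3.8]
gripper_width: 37.3
t 8.95 pos [447.4 143.4  -6.6] rot [-90.    0.  -88.1] q6 [ 16.  21. 117.   0.  42.  14.] F [ 0.9  0.5 -3.8] w 37.3
delta cm [-0.04  0.04  0.04] twist [ 0.   0.1 -0. ]
```

```bash
python3 -m pendant '[{"delta_pos":[0,0.05,0],"twist":[0,0,0],"grip":20},{"delta_pos":[0,0.1,0],"twist":[0,0,0],"grip":20},{"delta_pos":[0,0.15,0],"twist":[0,0,0],"grip":20},{"delta_pos":[0,0.15,0],"twist":[0,0,0],"grip":20},{"delta_pos":[0,0.15,0],"twist":[0,0,0],"grip":20}]';  python3 go.py 447.8 143.8 27 1.8
```

```text
time_s: 9.45
ee_pos: [447.5, 143.5, -7.8]
ee_rot: [-90.0, 0.0, -88.1]
force: [-1.3, 0.8, -0.6]
gripper_width: 37.3
t 9.45 pos [447.5 143.5  -7.8] rot [-90.    0.  -88.1] q6 [ 16.  21. 118.   0.  41.  14.] F [-1.3  0.8 -0.6] w 37.3
delta cm [-0.03 -0.08  0.03] twist [-0.   0.1 -0. ]
```

```bash
python3 -m pendant '[{"delta_pos":[0,0,0],"twist":[0,0,0],"grip":45},{"delta_pos":[0,0,0],"twist":[0,0,0],"grip":50},{"delta_pos":[0,0,0],"twist":[0,0,0],"grip":60},{"delta_pos":[0,0,0],"twist":[0,0,0],"grip":70},{"delta_pos":[0,0,0],"twist":[0,0,0],"grip":80}]'; python3 -m pendant '[{"delta_pos":[0,-1,0],"twist":[0,0,0],"grip":100},{"delta_pos":[0,-4,0],"twist":[0,0,0],"grip":100},{"delta_pos":[0,-8,0],"twist":[0,0,0],"grip":100},{"delta_pos":[0,-11,0],"twist":[0,0,0],"grip":100},{"delta_pos":[0,-13,0],"twist":[0,0,0],"grip":100}]'; python3 go.py 674 -204 130 1.8; python3 - <<'E'
from h import *
p,d=imaging.grab_frame('side');cv2.imwrite('pics/f3.png',cv2.resize(p[80:240,200:360,::-1],None,fx=3.7,fy=3.7,interpolation=cv2.INTER_CUBIC))
E
```

```text
time_s: 9.95
ee_pos: [447.6, 143.5, -8.0]
ee_rot: [-90.0, 0.0, -88.1]
force: [0.4, 0.6, 0.4]
gripper_width: 66.8
time_s: 10.45
ee_pos: [448.5, 143.8, 125.2]
ee_rot: [-89.8, 0.1, -88.1]
force: [0.2, -0.5, -0.7]
gripper_width: 91.0
t 10.45 pos [448.5 143.8 125.2] rot [-89.8   0.1 -88.1] q6 [ 16.  11. 108.   0.  61.  14.] F [ 0.2 -0.5 -0.7] w 91.0
delta cm [35.52  2.97 21.35] twist [-0.2  0.1 -0.1]
```

View pics/f3.png

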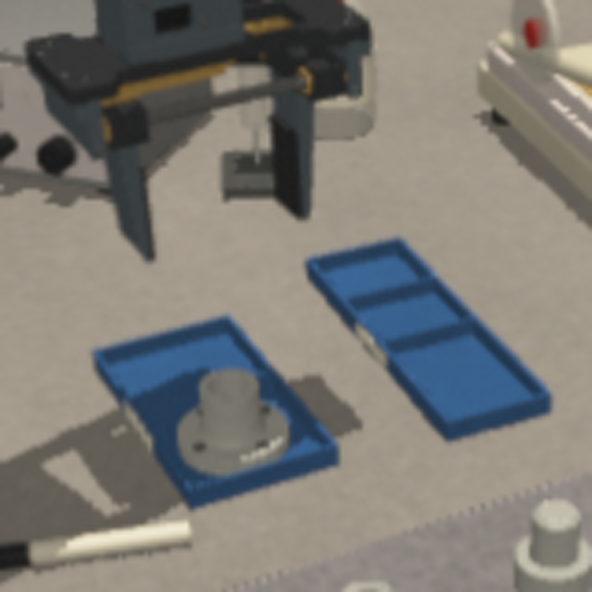

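```bash
python3 -m pendant '[{"delta_pos":[35.5,2,21.4],"twist":[0,0,0],"grip":100},{"delta_pos":[35.5,2,21.4],"twist":[0,0,0],"grip":100},{"delta_pos":[35.5,2,21.4],"twist":[0,0,0],"grip":100},{"delta_pos":[35.5,2,21.4],"twist":[0,0,0],"grip":100},{"delta_pos":[35.5,2,21.4],"twist":[0,0,0],"grip":100}]'; python3 go.py 674 -204 120 1.8
```

```text
time_s: 11.0
ee_pos: [584.1, -67.8, 109.7]
ee_rot: [-90.0, 0.0, -88.1]
force: [0.6, 0.4, 0.6]
gripper_width: 91.0
t 11.0 pos [584.1 -67.8 109.7] rot [-90.    0.  -88.1] q6 [ -8.  22.  94.   0.  64. -10.] F [0.6 0.4 0.6] w 91.0
delta cm [13.92  2.37  8.53] twist [ 0.   0.1 -0. ]
```

```bash
python3 -m pendant '[{"delta_pos":[5,0,3],"twist":[0,0,0],"grip":100},{"delta_pos":[9,0,6],"twist":[0,0,0],"grip":100},{"delta_pos":[13.9,0,8.5],"twist":[0,0,0],"grip":100},{"delta_pos":[13.9,1,8.5],"twist":[0,0,0],"grip":100},{"delta_pos":[13.9,3,8.5],"twist":[0,0,0],"grip":100}]'; python3 go.py 674 -204 27 1.8
```

```text
time_s: 11.5
ee_pos: [674.7, -204.7, 80.0]
ee_rot: [-89.8, -0.1, -88.2]
force: [0.1, 0.1, 0.7]
gripper_width: 91.2
t 11.5 pos [ 674.7 -204.7   80. ] rot [-89.8  -0.1 -88.2] q6 [-18.  34.  79.  -0.  67. -20.] F [0.1 0.1 0.7] w 91.2
delta cm [-0.09  8.7  -0.1 ] twist [-0.2 -0.   0.1]
```

```bash
python3 -m pendant '[{"delta_pos":[0,2.5,0],"twist":[0,0,0],"grip":100},{"delta_pos":[0,5,0],"twist":[0,0,0],"grip":100},{"delta_pos":[0,7,0],"twist":[0,0,0],"grip":100},{"delta_pos":[0,8.5,0],"twist":[0,0,0],"grip":100},{"delta_pos":[0,8.5,0],"twist":[0,0,0],"grip":70}]'; python3 -m pendant '[{"delta_pos":[0,0,0],"twist":[0,0,0],"grip":50},{"delta_pos":[0,0,0],"twist":[0,0,0],"grip":50},{"delta_pos":[0,0,0],"twist":[0,0,0],"grip":50},{"delta_pos":[0,0,0],"twist":[0,0,0],"grip":50},{"delta_pos":[0,0,0],"twist":[0,0,0],"grip":50}]' 35;python3 go.py 674 -204 27 1.8
```

```text
time_s: 12.0
ee_pos: [670.9, -200.9, -7.8]
ee_rot: [-90.3, 0.1, -88.1]
force: [0.2, -0.5, 0.6]
gripper_width: 86.2
time_s: 12.5
ee_pos: [674.3, -202.3, -3.8]
ee_rot: [-89.8, -0.0, -88.1]
force: [1.6, 0.4, 3.2]
gripper_width: 55.8
t 12.5 pos [ 674.3 -202.3   -3.8] rot [-89.8  -0.  -88.1] q6 [-18.  38.  84.   0.  58. -20.] F [1.6 0.4 3.2] w 55.8
delta cm [ 0.17  0.32 -0.04] twist [-0.2  0.1  0. ]
```

```bash
python3 -m pendant '[{"delta_pos":[0,0,0],"twist":[0,0,0],"grip":50},{"delta_pos":[0,0,0],"twist":[0,0,0],"grip":50},{"delta_pos":[0,-2,0],"twist":[0,0,0],"grip":50},{"delta_pos":[0,-5,0],"twist":[0,0,0],"grip":50},{"delta_pos":[0,-9,0],"twist":[0,0,0],"grip":50}]'; python3 go.py 447.8 234.5 130 1.8;python3 - <<'E'
from h import *
p,d=imaging.grab_frame('side');cv2.imwrite('pics/g3.png',cv2.resize(p[100:280,340:500,::-1],None,fx=3.2,fy=3.2,interpolation=cv2.INTER_CUBIC))
E
```

```text
time_s: 13.0
ee_pos: [670.1, -201.3, 82.1]
ee_rot: [-90.5, 0.2, -88.1]
force: [1.0, -0.1, -4.2]
gripper_width: 55.9
t 13.0 pos [ 670.1 -201.3   82.1] rot [-90.5   0.2 -88.1] q6 [-18.  33.  79.  -0.  68. -20.] F [ 1.  -0.1 -4.2] w 55.9
delta cm [-44.3   -1.09 -20.77] twist [ 0.5  0.1 -0.2]
```

View pics/g3.png

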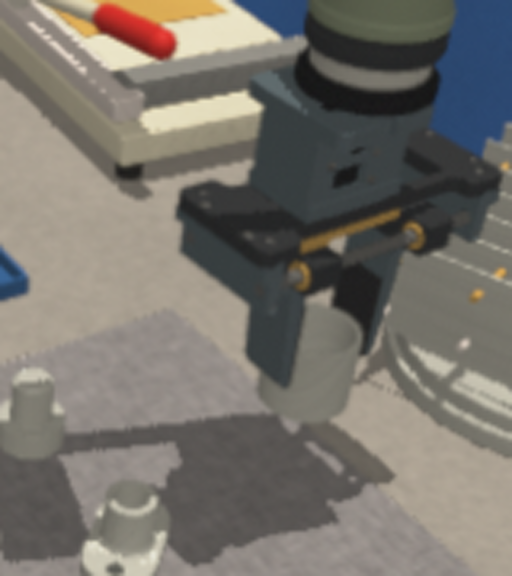

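```bash
python3 -m pendant '[{"delta_pos":[-4,-1.5,-2],"twist":[0,0,0],"grip":50},{"delta_pos":[-44,-1.5,-20.8],"twist":[0,0,0],"grip":50},{"delta_pos":[-44,-1.5,-20.8],"twist":[0,0,0],"grip":50},{"delta_pos":[-44,-1.5,-20.8],"twist":[0,0,0],"grip":50},{"delta_pos":[-44,-1.5,-20.8],"twist":[0,0,0],"grip":50}]'; python3 go.py 447.8 234.5 130 1.8
```

```text
time_s: 13.55
ee_pos: [558.2, 16.7, 98.7]
ee_rot: [-90.2, 0.0, -88.1]
force: [1.4, 0.9, -3.3]
gripper_width: 56.0
t 13.55 pos [558.2  16.7  98.7] rot [-90.2   0.  -88.1] q6 [ 1. 21. 99.  0. 61. -1.] F [ 1.4  0.9 -3.3] w 56.0
delta cm [-22.13   0.3  -10.32] twist [ 0.2  0.1 -0. ]
```

```bash
python3 -m pendant '[{"delta_pos":[-22.1,0.3,-10.3],"twist":[0,0,0],"grip":50},{"delta_pos":[-22.1,0.3,-10.3],"twist":[0,0,0],"grip":50},{"delta_pos":[-22.1,0.3,-10.3],"twist":[0,0,0],"grip":50},{"delta_pos":[-22.1,0.3,-10.3],"twist":[0,0,0],"grip":50},{"delta_pos":[-22.1,0.3,-10.3],"twist":[0,0,0],"grip":50}]'; python3 go.py 447.8 234.5 37 1.8
```

```text
time_s: 14.05
ee_pos: [447.8, 233.9, 95.9]
ee_rot: [-90.1, -0.1, -88.1]
force: [0.5, 0.3, -2.1]
gripper_width: 55.7
t 14.05 pos [447.8 233.9  95.9] rot [-90.1  -0.1 -88.1] q6 [ 26.  16. 106.   0.  58.  24.] F [ 0.5  0.3 -2.1] w 55.7
delta cm [-0.07  9.29  0.02] twist [0.1 0.1 0.1]
```

```bash
python3 -m pendant '[{"delta_pos":[0,3,0],"twist":[0,0,0],"grip":50},{"delta_pos":[0,6,0],"twist":[0,0,0],"grip":50},{"delta_pos":[0,8,0],"twist":[0,0,0],"grip":50},{"delta_pos":[0,9,0],"twist":[0,0,0],"grip":50},{"delta_pos":[0,9,0],"twist":[0,0,0],"grip":50}]'; python3 go.py 447.8 234.5 31 1.8;  python3 - <<'E'
from h import *
p,d=imaging.grab_frame('side');cv2.imwrite('pics/i3.png',cv2.resize(p[80:240,200:360,::-1],None,fx=3.7,fy=3.7,interpolation=cv2.INTER_CUBIC))
E
```

```text
time_s: 14.55
ee_pos: [448.8, 231.9, 5.3]
ee_rot: [-90.2, -0.1, -88.1]
force: [-0.6, -0.6, -2.2]
gripper_width: 55.6
t 14.55 pos [448.8 231.9   5.3] rot [-90.2  -0.1 -88.1] q6 [ 26.  23. 112.  -0.  46.  24.] F [-0.6 -0.6 -2.2] w 55.6
delta cm [-0.27  0.83 -0.09] twist [0.2 0.1 0.1]
```

View pics/i3.png

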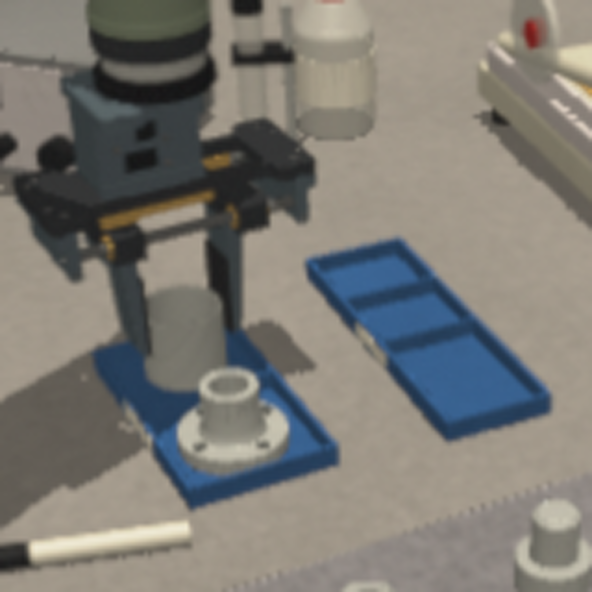

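```bash
python3 -m pendant '[{"delta_pos":[-0.1,0.3,0],"twist":[0,0,0],"grip":50},{"delta_pos":[-0.1,0.5,0],"twist":[0,0,0],"grip":50},{"delta_pos":[-0.1,0.65,0],"twist":[0,0,0],"grip":50},{"delta_pos":[-0.1,0.75,0],"twist":[0,0,0],"grip":50},{"delta_pos":[-0.1,0.75,0],"twist":[0,0,0],"grip":50}]'; python3 go.py 447.8 234.5 31 1.8
```

```text
time_s: 15.1
ee_pos: [450.3, 233.7, -0.5]
ee_rot: [-90.0, 0.0, -88.1]
force: [-0.6, 0.7, -2.2]
gripper_width: 55.6
t 15.1 pos [450.3 233.7  -0.5] rot [-90.    0.  -88.1] q6 [ 26.  23. 112.   0.  45.  24.] F [-0.6  0.7 -2.2] w 55.6
delta cm [-0.09  0.25 -0.25] twist [-0.   0.1 -0. ]
```

```bash
python3 -m pendant '[{"delta_pos":[0,0.1,0],"twist":[0,0,0],"grip":50},{"delta_pos":[0,0.15,0],"twist":[0,0,0],"grip":50},{"delta_pos":[0,0.2,0],"twist":[0,0,0],"grip":50},{"delta_pos":[0,0.25,0],"twist":[0,0,0],"grip":50},{"delta_pos":[0,0.25,0],"twist":[0,0,0],"grip":50}]'; python3 go.py 447.8 234.5 31 1.8
```

```text
time_s: 15.6
ee_pos: [450.3, 233.7, -3.1]
ee_rot: [-90.0, 0.0, -88.1]
force: [0.5, -0.4, -2.0]
gripper_width: 56.0
t 15.6 pos [450.3 233.7  -3.1] rot [-90.    0.  -88.1] q6 [ 26.  23. 112.   0.  44.  24.] F [ 0.5 -0.4 -2. ] w 56.0
delta cm [-0.09 -0.01 -0.24] twist [ 0.   0.1 -0. ]
```

```bash
python3 -m pendant '[{"delta_pos":[0,0.05,0],"twist":[0,0,0],"grip":50},{"delta_pos":[0,0.1,0],"twist":[0,0,0],"grip":50},{"delta_pos":[0,0.15,0],"twist":[0,0,0],"grip":50},{"delta_pos":[0,0.15,0],"twist":[0,0,0],"grip":50},{"delta_pos":[0,0.15,0],"twist":[0,0,0],"grip":50}]'; python3 go.py 447.8 234.5 31 1.8
```

```text
time_s: 16.1
ee_pos: [450.3, 233.8, -3.8]
ee_rot: [-90.0, 0.0, -88.1]
force: [-3.2, -0.6, 5.2]
gripper_width: 55.7
t 16.1 pos [450.3 233.8  -3.8] rot [-90.    0.  -88.1] q6 [ 26.  23. 112.   0.  44.  24.] F [-3.2 -0.6  5.2] w 55.7
delta cm [-0.08 -0.08 -0.25] twist [-0.   0.1 -0. ]
```

Seated (5 N). Release and go to the oval flange.

```bash
python3 -m pendant '[{"delta_pos":[0,0,0],"twist":[0,0,0],"grip":64},{"delta_pos":[0,0,0],"twist":[0,0,0],"grip":70},{"delta_pos":[0,0,0],"twist":[0,0,0],"grip":80},{"delta_pos":[0,0,0],"twist":[0,0,0],"grip":90},{"delta_pos":[0,0,0],"twist":[0,0,0],"grip":100}]'; python3 -m pendant '[{"delta_pos":[0,-1,0],"twist":[0,0,0],"grip":100},{"delta_pos":[0,-4,0],"twist":[0,0,0],"grip":100},{"delta_pos":[0,-8,0],"twist":[0,0,0],"grip":100},{"delta_pos":[0,-11,0],"twist":[0,0,0],"grip":100},{"delta_pos":[0,-13,0],"twist":[0,0,0],"grip":100}]'; python3 go.py 551.2 -194.6 130 1.8; python3 - <<'E'
from h import *
p,d=imaging.grab_frame('side');cv2.imwrite('pics/j3.png',cv2.resize(p[80:240,200:360,::-1],None,fx=3.7,fy=3.7,interpolation=cv2.INTER_CUBIC))
E
```

```text
time_s: 16.6
ee_pos: [450.3, 233.8, -4.7]
ee_rot: [-90.0, 0.0, -88.1]
force: [1.0, 0.4, -0.3]
gripper_width: 85.1
time_s: 17.1
ee_pos: [451.3, 234.3, 128.8]
ee_rot: [-89.8, 0.1, -88.1]
force: [-0.0, 0.4, -0.1]
gripper_width: 91.3
t 17.1 pos [451.3 234.3 128.8] rot [-89.8   0.1 -88.1] q6 [ 26.  14. 103.   0.  62.  24.] F [-0.   0.4 -0.1] w 91.3
delta cm [43.2   3.23  8.53] twist [-0.2  0.1 -0.1]
```

View pics/j3.png

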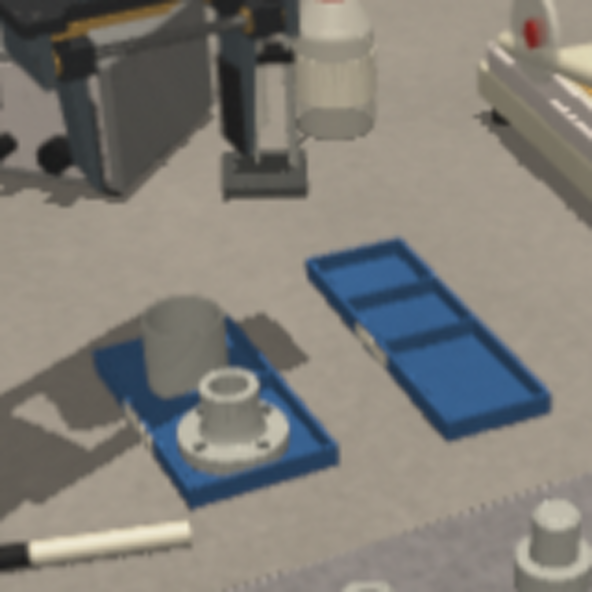

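```bash
python3 -m pendant '[{"delta_pos":[43.2,2,8.5],"twist":[0,0,0],"grip":100},{"delta_pos":[43.2,2,8.5],"twist":[0,0,0],"grip":100},{"delta_pos":[43.2,2,8.5],"twist":[0,0,0],"grip":100},{"delta_pos":[43.2,2,8.5],"twist":[0,0,0],"grip":100},{"delta_pos":[43.2,2,8.5],"twist":[0,0,0],"grip":100}]'; python3 go.py 551.2 -194.6 120 1.8
python3 - <<'E'
from h import *
w=pix('top',[285+303.5/3-.5,285+364.5/3-.5],[110+247.5/3-.5,110+317.5/3-.5],z=15);print(w.round(1),w.mean(0),np.degrees(np.arctan2(*(w[0]-w[1])[[1,0]])))
E
```

```text
time_s: 17.65
ee_pos: [506.7, -11.4, 114.1]
ee_rot: [-90.0, 0.0, -88.1]
force: [0.8, -0.1, -0.4]
gripper_width: 91.6
t 17.65 pos [506.7 -11.4 114.1] rot [-90.    0.  -88.1] q6 [ -3.  15. 104.   0.  61.  -5.] F [ 0.8 -0.1 -0.4] w 91.6
delta cm [18.46  2.81  3.83] twist [-0.   0.1 -0. ]
[[ 575.1 -175.7   15. ]
 [ 529.8 -215.9   15. ]] [ 552.46652315 -195.83934526   15.        ] 41.59789709167599
```

```bash
python3 -m pendant '[{"delta_pos":[5,0,1],"twist":[0,0,0],"grip":100},{"delta_pos":[10,0,2],"twist":[0,0,0],"grip":100},{"delta_pos":[15,0,3],"twist":[0,0,0],"grip":100},{"delta_pos":[18.5,1,3.8],"twist":[0,0,0],"grip":100},{"delta_pos":[18.5,3,3.8],"twist":[0,0,0],"grip":100}]'; python3 go.py 551.7 -195 26 1.8
```

```text
time_s: 18.15
ee_pos: [553.4, -198.6, 84.9]
ee_rot: [-89.7, -0.2, -88.3]
force: [-0.9, 0.1, 0.1]
gripper_width: 91.0
t 18.15 pos [ 553.4 -198.6   84.9] rot [-89.7  -0.2 -88.3] q6 [-21.  23.  96.  -0.  60. -22.] F [-0.9  0.1  0.1] w 91.0
delta cm [-0.4   9.29 -0.21] twist [-0.3 -0.1  0.2]
```

```bash
python3 -m pendant '[{"delta_pos":[-0.1,2.5,-0.2],"twist":[0,0,0],"grip":100},{"delta_pos":[-0.1,5,-0.2],"twist":[0,0,0],"grip":100},{"delta_pos":[-0.1,7,-0.2],"twist":[0,0,0],"grip":90},{"delta_pos":[-0.1,9,-0.2],"twist":[0,0,0],"grip":80},{"delta_pos":[-0.1,9,-0.2],"twist":[0,0,0],"grip":70}]'; python3 -m pendant '[{"delta_pos":[0,0,0],"twist":[0,0,0],"grip":50},{"delta_pos":[0,0,0],"twist":[0,0,0],"grip":45},{"delta_pos":[0,0,0],"twist":[0,0,0],"grip":45},{"delta_pos":[0,0,0],"twist":[0,0,0],"grip":45},{"delta_pos":[0,0,0],"twist":[0,0,0],"grip":45}]';python3 go.py 551.7 -195 26 1.8
```

```text
time_s: 18.65
ee_pos: [546.4, -191.3, -8.6]
ee_rot: [-90.3, 0.1, -88.1]
force: [-0.2, 0.6, 0.1]
gripper_width: 70.0
time_s: 19.15
ee_pos: [549.1, -192.3, -5.4]
ee_rot: [-89.9, -0.0, -88.1]
force: [0.3, -1.0, 1.2]
gripper_width: 41.2
t 19.15 pos [ 549.1 -192.3   -5.4] rot [-89.9  -0.  -88.1] q6 [-20.  29. 103.   0.  49. -22.] F [ 0.3 -1.   1.2] w 41.2
delta cm [0.28 0.26 0.25] twist [-0.1  0.1  0. ]
```

```bash
python3 -m pendant '[{"delta_pos":[0.25,0.2,0.2],"twist":[0,0,0],"grip":45},{"delta_pos":[0.25,0.2,0.2],"twist":[0,0,0],"grip":45},{"delta_pos":[0.25,0.2,0.2],"twist":[0,0,0],"grip":20},{"delta_pos":[0.25,0.2,0.2],"twist":[0,0,0],"grip":20},{"delta_pos":[0.25,0.2,0.2],"twist":[0,0,0],"grip":20}]' 40;python3 go.py 551.7 -195 26 1.8; python3 -m pendant '[{"delta_pos":[0,0,0],"twist":[0,0,0],"grip":20},{"delta_pos":[0,-0.5,0],"twist":[0,0,0],"grip":20},{"delta_pos":[0,-3,0],"twist":[0,0,0],"grip":20},{"delta_pos":[0,-6,0],"twist":[0,0,0],"grip":20},{"delta_pos":[0,-10,0],"twist":[0,0,0],"grip":20}]'; python3 go.py 611 135.8 130 46.8
```

```text
time_s: 19.65
ee_pos: [551.5, -194.8, -8.0]
ee_rot: [-89.9, -0.0, -88.1]
force: [2.0, -0.2, -1.0]
gripper_width: 31.2
t 19.65 pos [ 551.5 -194.8   -8. ] rot [-89.9  -0.  -88.1] q6 [-21.  29. 102.   0.  49. -23.] F [ 2.  -0.2 -1. ] w 31.2
delta cm [0.02 0.   0.02] twist [-0.1  0.1  0. ]
time_s: 20.15
ee_pos: [548.2, -193.8, 91.0]
ee_rot: [-90.4, 0.2, -88.1]
force: [0.2, 0.0, -3.8]
gripper_width: 31.1
t 20.15 pos [ 548.2 -193.8   91. ] rot [-90.4   0.2 -88.1] q6 [-21.  23.  96.  -0.  61. -23.] F [ 0.2  0.  -3.8] w 31.1
delta cm [-32.73  -0.46   7.38] twist [  0.3 -44.9  -0.3]
```

```bash
python3 -m pendant '[{"delta_pos":[-4,-1,1],"twist":[0,-8,0],"grip":20},{"delta_pos":[-9,-1,2],"twist":[0,-16,0],"grip":20},{"delta_pos":[-14,-1,3.2],"twist":[0,-24,0],"grip":20},{"delta_pos":[-19,-1,4.3],"twist":[0,-32,0],"grip":20},{"delta_pos":[-24,-1,5.4],"twist":[0,-40,0],"grip":20}]';  python3 go.py 611 135.8 130 46.8
```

```text
time_s: 20.65
ee_pos: [594.6, 44.0, 101.6]
ee_rot: [-90.1, 0.1, -47.8]
force: [1.1, 0.5, -3.3]
gripper_width: 31.2
t 20.65 pos [594.6  44.  101.6] rot [-90.1   0.1 -47.8] q6 [  3.  24.  93.  -0.  63. -39.] F [ 1.1  0.5 -3.3] w 31.2
delta cm [-5.7   0.56  7.38] twist [ 0.1 -4.6 -0.1]
```

```bash
python3 -m pendant '[{"delta_pos":[-2.5,0.5,3.5],"twist":[0,-4.6,0],"grip":20},{"delta_pos":[-5,0.5,6.5],"twist":[0,-4.6,0],"grip":20},{"delta_pos":[-5.7,0.5,7.4],"twist":[0,-4.6,0],"grip":20},{"delta_pos":[-5.7,2,7.4],"twist":[0,-4.6,0],"grip":20},{"delta_pos":[-5.7,4,7.4],"twist":[0,-4.6,0],"grip":20}]';  python3 go.py 611 135.8 33 46.8;  python3 - <<'E'
from h import *
p,d=imaging.grab_frame('side');cv2.imwrite('pics/k3.png',cv2.resize(p[80:240,230:390,::-1],None,fx=3.7,fy=3.7,interpolation=cv2.INTER_CUBIC))
p,d=imaging.grab_frame('top');cv2.imwrite('pics/k4.png',cv2.resize(p[110:290,125:345,::-1],None,fx=3,fy=3,interpolation=cv2.INTER_CUBIC))
E
```

```text
time_s: 21.15
ee_pos: [612.8, 134.3, 62.2]
ee_rot: [-90.0, -0.0, -43.4]
force: [0.1, -0.3, -4.4]
gripper_width: 30.9
t 21.15 pos [612.8 134.3  62.2] rot [-90.   -0.  -43.4] q6 [ 11.  28.  92.  -0.  60. -35.] F [ 0.1 -0.3 -4.4] w 30.9
delta cm [-0.23  6.32 -0.01] twist [ 0.  -0.2  0. ]
```

View pics/k3.png

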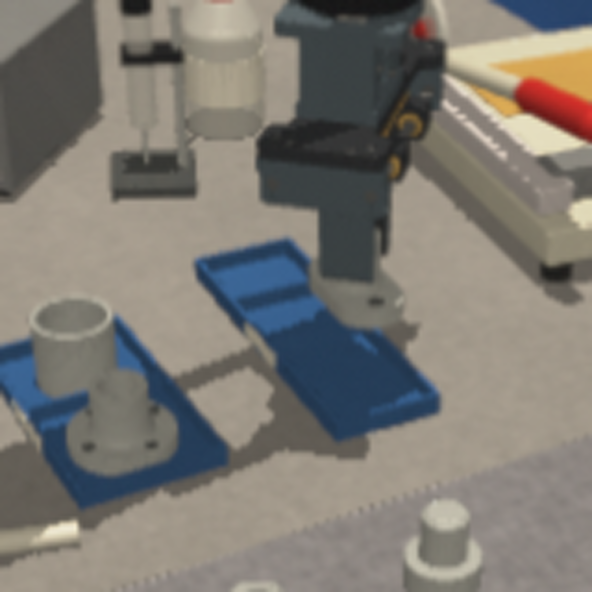

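View pics/k4.png

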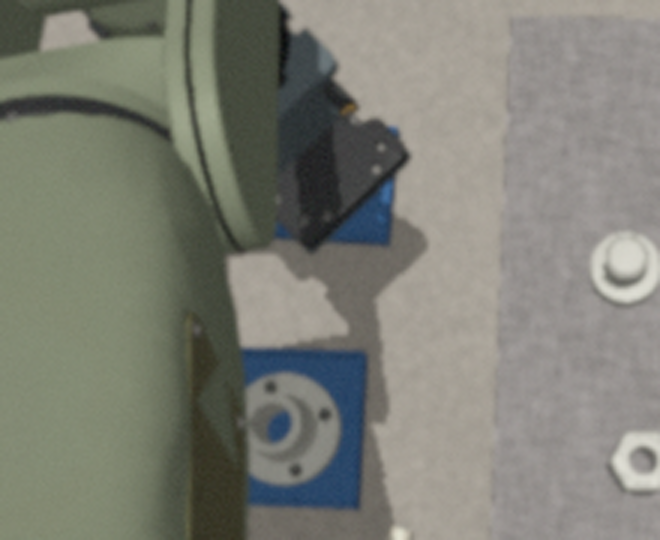

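```bash
python3 -m pendant '[{"delta_pos":[-0.1,2,0],"twist":[0,0,0],"grip":20},{"delta_pos":[-0.1,4,0],"twist":[0,0,0],"grip":20},{"delta_pos":[-0.1,5.2,0],"twist":[0,0,0],"grip":20},{"delta_pos":[-0.1,5.8,0],"twist":[0,0,0],"grip":20},{"delta_pos":[-0.1,5.8,0],"twist":[0,0,0],"grip":20}]';  python3 go.py 611 135.8 26 46.8;  python3 - <<'E'
from h import *
p,d=imaging.grab_frame('side');cv2.imwrite('pics/l3.png',cv2.resize(p[100:220,250:370,::-1],None,fx=5,fy=5,interpolation=cv2.INTER_CUBIC))
E
```

```text
time_s: 21.75
ee_pos: [611.9, 134.4, 3.7]
ee_rot: [-90.1, 0.0, -43.5]
force: [0.4, -1.1, -3.1]
gripper_width: 30.9
t 21.75 pos [611.9 134.4   3.7] rot [-90.1   0.  -43.5] q6 [ 11.  31.  96.  -0.  53. -35.] F [ 0.4 -1.1 -3.1] w 30.9
delta cm [-0.16  1.17  0.04] twist [ 0.1 -0.3 -0. ]
```

View pics/l3.png

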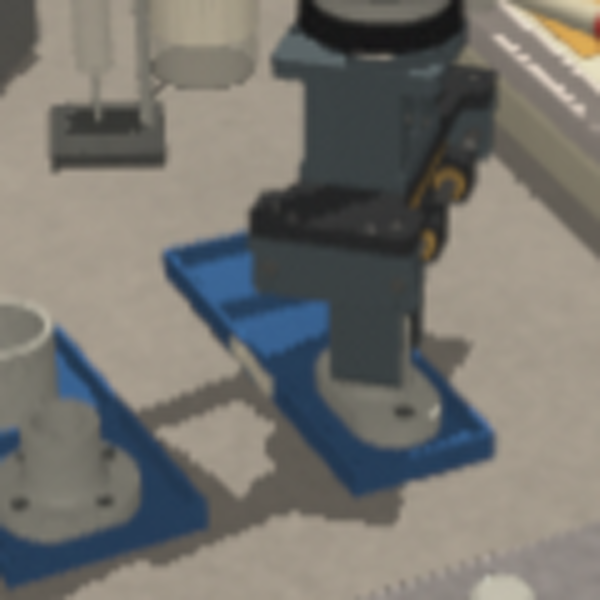

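```bash
python3 -m pendant '[{"delta_pos":[0,0.3,0],"twist":[0,0,0],"grip":20},{"delta_pos":[0,0.5,0],"twist":[0,0,0],"grip":20},{"delta_pos":[0,0.7,0],"twist":[0,0,0],"grip":20},{"delta_pos":[0,0.8,0],"twist":[0,0,0],"grip":20},{"delta_pos":[0,0.8,0],"twist":[0,0,0],"grip":20}]';  python3 go.py 611 135.8 26 46.8
```

```text
time_s: 22.3
ee_pos: [612.1, 134.8, -4.0]
ee_rot: [-90.0, 0.0, -43.5]
force: [-0.6, -0.3, -4.7]
gripper_width: 31.2
t 22.3 pos [612.1 134.8  -4. ] rot [-90.    0.  -43.5] q6 [ 11.  32.  96.   0.  52. -35.] F [-0.6 -0.3 -4.7] w 31.2
delta cm [-0.15  0.4  -0.  ] twist [ 0.  -0.3 -0. ]
```

```bash
python3 -m pendant '[{"delta_pos":[0,0.1,0],"twist":[0,0,0],"grip":20},{"delta_pos":[0,0.2,0],"twist":[0,0,0],"grip":20},{"delta_pos":[0,0.3,0],"twist":[0,0,0],"grip":20},{"delta_pos":[0,0.35,0],"twist":[0,0,0],"grip":20},{"delta_pos":[0,0.35,0],"twist":[0,0,0],"grip":20}]';  python3 go.py 611 135.8 26 46.8
```

```text
time_s: 22.8
ee_pos: [612.1, 134.8, -7.5]
ee_rot: [-90.0, 0.0, -43.5]
force: [-0.5, 0.1, -3.3]
gripper_width: 30.9
t 22.8 pos [612.1 134.8  -7.5] rot [-90.    0.  -43.5] q6 [ 11.  32.  96.   0.  52. -35.] F [-0.5  0.1 -3.3] w 30.9
delta cm [-0.15  0.05 -0.01] twist [ 0.  -0.3 -0. ]
```

```bash
python3 -m pendant '[{"delta_pos":[0,0.05,0],"twist":[0,0,0],"grip":20},{"delta_pos":[0,0.1,0],"twist":[0,0,0],"grip":20},{"delta_pos":[0,0.12,0],"twist":[0,0,0],"grip":20},{"delta_pos":[0,0.12,0],"twist":[0,0,0],"grip":20},{"delta_pos":[0,0.12,0],"twist":[0,0,0],"grip":20}]';  python3 go.py 611 135.8 26 46.8
```

```text
time_s: 23.3
ee_pos: [612.4, 134.8, -8.0]
ee_rot: [-90.0, -0.0, -43.5]
force: [-2.0, -0.4, 1.9]
gripper_width: 31.0
t 23.3 pos [612.4 134.8  -8. ] rot [-90.   -0.  -43.5] q6 [ 11.  32.  96.   0.  52. -35.] F [-2.  -0.4  1.9] w 31.0
delta cm [-0.17 -0.   -0.03] twist [-0.  -0.3  0. ]
```

```bash
python3 -m pendant '[{"delta_pos":[0,0,0],"twist":[0,0,0],"grip":40},{"delta_pos":[0,0,0],"twist":[0,0,0],"grip":45},{"delta_pos":[0,0,0],"twist":[0,0,0],"grip":55},{"delta_pos":[0,0,0],"twist":[0,0,0],"grip":60},{"delta_pos":[0,0,0],"twist":[0,0,0],"grip":60}]'; python3 -m pendant '[{"delta_pos":[0,-1,0],"twist":[0,0,0],"grip":70},{"delta_pos":[0,-4,0],"twist":[0,0,0],"grip":80},{"delta_pos":[0,-8,0],"twist":[0,0,0],"grip":80},{"delta_pos":[0,-11,0],"twist":[0,0,0],"grip":80},{"delta_pos":[0,-13,0],"twist":[0,0,0],"grip":80}]'; python3 go.py 444.4 -192 150 1.8; python3 - <<'E'
from h import *
p,d=imaging.grab_frame('side');cv2.imwrite('pics/m3.png',cv2.resize(p[100:220,250:370,::-1],None,fx=5,fy=5,interpolation=cv2.INTER_CUBIC))
E
```

```text
time_s: 23.8
ee_pos: [612.3, 134.8, -8.7]
ee_rot: [-90.0, 0.0, -43.5]
force: [0.4, -0.2, -0.0]
gripper_width: 54.7
time_s: 24.3
ee_pos: [613.5, 135.1, 125.1]
ee_rot: [-89.8, -0.2, -43.5]
force: [1.3, 0.7, -0.4]
gripper_width: 72.7
t 24.3 pos [613.5 135.1 125.1] rot [-89.8  -0.2 -43.5] q6 [ 11.  25.  87.   0.  67. -35.] F [ 1.3  0.7 -0.4] w 72.7
delta cm [ 10.24   0.8  -35.37] twist [-0.3 44.7  0.1]
```

View pics/m3.png

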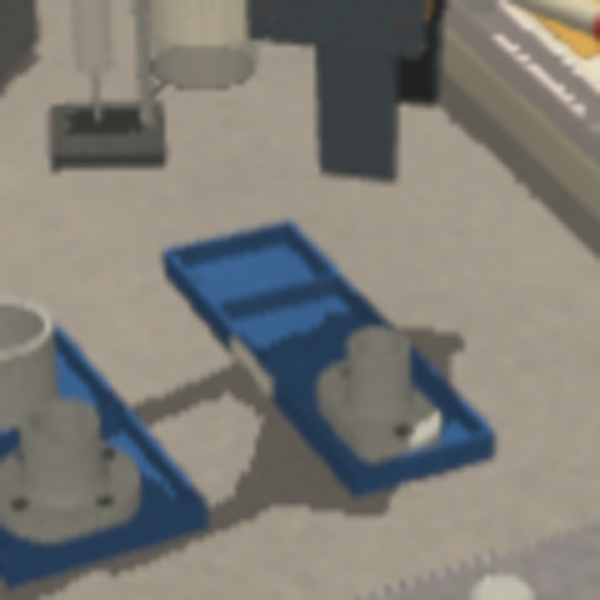

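```bash
python3 -m pendant '[{"delta_pos":[10.2,0,-35.4],"twist":[0,45,0],"grip":80},{"delta_pos":[10.2,0,-35.4],"twist":[0,45,0],"grip":80},{"delta_pos":[10.2,0,-35.4],"twist":[0,45,0],"grip":80},{"delta_pos":[10.2,0,-35.4],"twist":[0,45,0],"grip":80},{"delta_pos":[10.2,0,-35.4],"twist":[0,45,0],"grip":80}]'; python3 go.py 444.4 -192 140 1.8
```

```text
time_s: 24.85
ee_pos: [495.8, -88.5, 121.3]
ee_rot: [-90.0, -0.0, -86.8]
force: [0.9, -0.6, -0.7]
gripper_width: 73.0
t 24.85 pos [495.8 -88.5 121.3] rot [-90.   -0.  -86.8] q6 [-11.  15. 104.  -0.  61. -15.] F [ 0.9 -0.6 -0.7] w 73.0
delta cm [10.04  1.53 -5.72] twist [-0.   1.4  0. ]
```

```bash
python3 -m pendant '[{"delta_pos":[4,0,-2.5],"twist":[0,1.4,0],"grip":80},{"delta_pos":[8,0,-4.5],"twist":[0,1.4,0],"grip":80},{"delta_pos":[10,0,-5.7],"twist":[0,1.4,0],"grip":80},{"delta_pos":[10,1,-5.7],"twist":[0,1.4,0],"grip":80},{"delta_pos":[10,3,-5.7],"twist":[0,1.4,0],"grip":80}]'; python3 go.py 444.4 -192 38 1.8
```

```text
time_s: 25.35
ee_pos: [447.4, -191.1, 91.8]
ee_rot: [-89.8, -0.1, -88.0]
force: [-0.1, 0.3, -0.5]
gripper_width: 73.4
t 25.35 pos [ 447.4 -191.1   91.8] rot [-89.8  -0.1 -88. ] q6 [-25.  15. 109.   0.  56. -27.] F [-0.1  0.3 -0.5] w 73.4
delta cm [ 0.07  8.78 -0.33] twist [-0.2  0.2  0.1]
```

```bash
python3 -m pendant '[{"delta_pos":[0,2.5,-0.3],"twist":[0,0,0],"grip":80},{"delta_pos":[0,5,-0.3],"twist":[0,0,0],"grip":80},{"delta_pos":[0,7,-0.3],"twist":[0,0,0],"grip":80},{"delta_pos":[0,8.5,-0.3],"twist":[0,0,0],"grip":70},{"delta_pos":[0,8.5,-0.3],"twist":[0,0,0],"grip":60}]'; python3 -m pendant '[{"delta_pos":[0,0,0],"twist":[0,0,0],"grip":45},{"delta_pos":[0,0,0],"twist":[0,0,0],"grip":42},{"delta_pos":[0,0,0],"twist":[0,0,0],"grip":42},{"delta_pos":[0,0,0],"twist":[0,0,0],"grip":42},{"delta_pos":[0,0,0],"twist":[0,0,0],"grip":42}]';python3 go.py 444.4 -192 38 1.8
```

```text
time_s: 25.85
ee_pos: [441.8, -188.7, 4.1]
ee_rot: [-90.3, 0.2, -87.8]
force: [-0.1, -0.4, 0.6]
gripper_width: 59.6
time_s: 26.35
ee_pos: [443.7, -190.7, 6.8]
ee_rot: [-89.9, -0.0, -87.9]
force: [-0.1, 0.3, -0.6]
gripper_width: 38.1
t 26.35 pos [ 443.7 -190.7    6.8] rot [-89.9  -0.  -87.9] q6 [-25.  21. 115.   0.  44. -27.] F [-0.1  0.3 -0.6] w 38.1
delta cm [0.13 0.28 0.06] twist [-0.1  0.3  0. ]
```

```bash
python3 -m pendant '[{"delta_pos":[0.1,0.2,0.05],"twist":[0,0,0],"grip":42},{"delta_pos":[0.1,0.2,0.05],"twist":[0,0,0],"grip":42},{"delta_pos":[0.1,0.2,0.05],"twist":[0,0,0],"grip":20},{"delta_pos":[0.1,0.2,0.05],"twist":[0,0,0],"grip":20},{"delta_pos":[0.1,0.2,0.05],"twist":[0,0,0],"grip":20}]' 35;python3 go.py 444.4 -192 38 1.8; python3 -m pendant '[{"delta_pos":[0,0,0],"twist":[0,0,0],"grip":20},{"delta_pos":[0,-0.5,0],"twist":[0,0,0],"grip":20},{"delta_pos":[0,-3,0],"twist":[0,0,0],"grip":20},{"delta_pos":[0,-6,0],"twist":[0,0,0],"grip":20},{"delta_pos":[0,-10,0],"twist":[0,0,0],"grip":20}]'; python3 go.py 617.6 287.8 160 1.8
```

```text
time_s: 26.85
ee_pos: [443.9, -191.6, 4.3]
ee_rot: [-90.0, 0.0, -87.8]
force: [0.3, 0.4, 0.3]
gripper_width: 31.5
t 26.85 pos [ 443.9 -191.6    4.3] rot [-90.    0.  -87.8] q6 [-25.  21. 115.  -0.  44. -27.] F [0.3 0.4 0.3] w 31.5
delta cm [0.04 0.03 0.05] twist [ 0.   0.4 -0. ]
time_s: 27.35
ee_pos: [442.6, -190.9, 104.4]
ee_rot: [-90.2, 0.1, -87.8]
force: [0.3, -0.3, -1.2]
gripper_width: 31.2
t 27.35 pos [ 442.6 -190.9  104.4] rot [-90.2   0.1 -87.8] q6 [-25.  14. 108.   0.  59. -27.] F [ 0.3 -0.3 -1.2] w 31.2
delta cm [-47.18  -2.13  19.27] twist [ 0.2  0.4 -0.1]
```

```bash
python3 -m pendant '[{"delta_pos":[-4,-1,2],"twist":[0,0,0],"grip":20},{"delta_pos":[-47.2,-2,19.3],"twist":[0,0,0],"grip":20},{"delta_pos":[-47.2,-2,19.3],"twist":[0,0,0],"grip":20},{"delta_pos":[-47.2,-2,19.3],"twist":[0,0,0],"grip":20},{"delta_pos":[-47.2,-2,19.3],"twist":[0,0,0],"grip":20}]'; python3 go.py 617.6 287.8 160 1.8
```

```text
time_s: 27.85
ee_pos: [530.0, 39.4, 119.1]
ee_rot: [-90.0, 0.0, -87.9]
force: [-0.0, 0.1, -2.1]
gripper_width: 30.9
t 27.85 pos [530.   39.4 119.1] rot [-90.    0.  -87.9] q6 [  3.  17. 101.   0.  62.   1.] F [-0.   0.1 -2.1] w 30.9
delta cm [-24.49  -0.69   9.69] twist [-0.   0.3 -0. ]
```

```bash
python3 -m pendant '[{"delta_pos":[-24.5,0,9.7],"twist":[0,0,0],"grip":20},{"delta_pos":[-24.5,0,9.7],"twist":[0,0,0],"grip":20},{"delta_pos":[-24.5,0,9.7],"twist":[0,0,0],"grip":20},{"delta_pos":[-24.5,0,9.7],"twist":[0,0,0],"grip":20},{"delta_pos":[-24.5,0,9.7],"twist":[0,0,0],"grip":20}]'; python3 go.py 617.6 287.8 50 1.8
```

```text
time_s: 28.35
ee_pos: [613.1, 275.2, 118.7]
ee_rot: [-90.0, -0.0, -87.8]
force: [0.6, -0.9, -1.9]
gripper_width: 30.9
t 28.35 pos [613.1 275.2 118.7] rot [-90.   -0.  -87.8] q6 [23. 29. 81. -0. 70. 21.] F [ 0.6 -0.9 -1.9] w 30.9
delta cm [-1.24 10.27  0.5 ] twist [0.  0.4 0. ]
```

```bash
python3 -m pendant '[{"delta_pos":[-1.2,0,0.5],"twist":[0,0,0],"grip":20},{"delta_pos":[-1.2,3,0.5],"twist":[0,0,0],"grip":20},{"delta_pos":[-1.2,6,0.5],"twist":[0,0,0],"grip":20},{"delta_pos":[-1.2,9,0.5],"twist":[0,0,0],"grip":20},{"delta_pos":[-1.2,10.1,0.5],"twist":[0,0,0],"grip":20}]'; python3 go.py 617.6 287.8 38 1.8; python3 - <<'E'
from h import *
p,d=imaging.grab_frame('side');cv2.imwrite('pics/n3.png',cv2.resize(p[80:220,230:370,::-1],None,fx=4.2,fy=4.2,interpolation=cv2.INTER_CUBIC))
E
```

```text
time_s: 28.85
ee_pos: [614.9, 283.8, 14.3]
ee_rot: [-90.4, -0.2, -87.9]
force: [0.3, -0.5, -1.7]
gripper_width: 31.2
t 28.85 pos [614.9 283.8  14.3] rot [-90.4  -0.2 -87.9] q6 [24. 35. 87. -0. 59. 22.] F [ 0.3 -0.5 -1.7] w 31.2
delta cm [-0.39  1.02  0.29] twist [0.4 0.3 0.2]
```

View pics/n3.png

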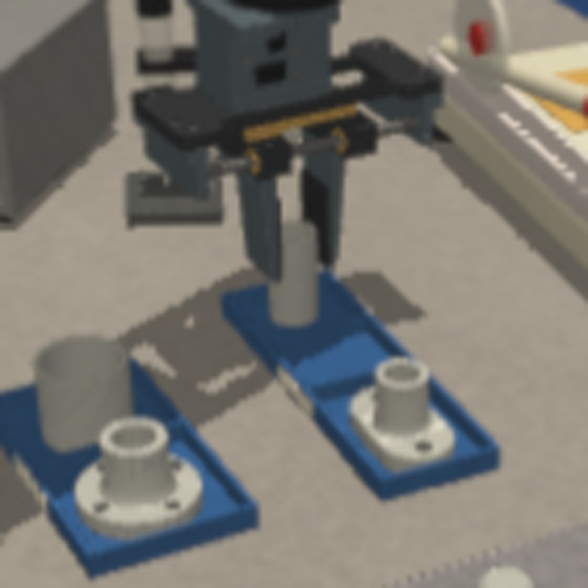

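```bash
python3 -m pendant '[{"delta_pos":[0,0.2,0],"twist":[0,0,0],"grip":20},{"delta_pos":[0,0.4,0],"twist":[0,0,0],"grip":20},{"delta_pos":[0,0.6,0],"twist":[0,0,0],"grip":20},{"delta_pos":[0,0.7,0],"twist":[0,0,0],"grip":20},{"delta_pos":[0,0.7,0],"twist":[0,0,0],"grip":20}]'; python3 go.py 617.6 287.8 38 1.8
```

```text
time_s: 29.4
ee_pos: [617.8, 285.4, 11.3]
ee_rot: [-90.0, 0.0, -87.8]
force: [0.1, -0.6, -1.8]
gripper_width: 31.0
t 29.4 pos [617.8 285.4  11.3] rot [-90.    0.  -87.8] q6 [24. 35. 87.  0. 58. 22.] F [ 0.1 -0.6 -1.8] w 31.0
delta cm [-0.24  0.73 -0.01] twist [-0.   0.4 -0. ]
```

```bash
python3 -m pendant '[{"delta_pos":[-0.15,0.2,0],"twist":[0,0,0],"grip":20},{"delta_pos":[-0.15,0.4,0],"twist":[0,0,0],"grip":20},{"delta_pos":[-0.15,0.55,0],"twist":[0,0,0],"grip":20},{"delta_pos":[-0.15,0.65,0],"twist":[0,0,0],"grip":20},{"delta_pos":[-0.15,0.65,0],"twist":[0,0,0],"grip":20}]'; python3 go.py 617.6 287.8 38 1.8
```

```text
time_s: 29.9
ee_pos: [617.4, 286.8, 4.3]
ee_rot: [-90.0, 0.0, -87.9]
force: [-0.9, -0.3, -0.1]
gripper_width: 31.3
t 29.9 pos [617.4 286.8   4.3] rot [-90.    0.  -87.9] q6 [24. 36. 87.  0. 57. 22.] F [-0.9 -0.3 -0.1] w 31.3
delta cm [-0.1   0.03  0.02] twist [ 0.   0.3 -0. ]
```

```bash
python3 -m pendant '[{"delta_pos":[0,0.05,0],"twist":[0,0,0],"grip":20},{"delta_pos":[0,0.05,0],"twist":[0,0,0],"grip":38},{"delta_pos":[0,0.05,0],"twist":[0,0,0],"grip":45},{"delta_pos":[0,0.05,0],"twist":[0,0,0],"grip":55},{"delta_pos":[0,0.05,0],"twist":[0,0,0],"grip":60}]'; python3 -m pendant '[{"delta_pos":[0,-1,0],"twist":[0,0,0],"grip":70},{"delta_pos":[0,-4,0],"twist":[0,0,0],"grip":80},{"delta_pos":[0,-8,0],"twist":[0,0,0],"grip":80},{"delta_pos":[0,-11,0],"twist":[0,0,0],"grip":80},{"delta_pos":[0,-13,0],"twist":[0,0,0],"grip":80}]'; python3 go.py 431.7 -87.5 150 1.8; python3 - <<'E'
from h import *
p,d=imaging.grab_frame('side');cv2.imwrite('pics/o3.png',cv2.resize(p[80:220,230:370,::-1],None,fx=4.2,fy=4.2,interpolation=cv2.INTER_CUBIC))
p=np.load('pics/top0rgb.npy');cv2.imwrite('pics/hex.png',cv2.resize(p[245:281,320:358,::-1],None,fx=14,fy=14,interpolation=cv2.INTER_CUBIC))
E
```

```text
time_s: 30.4
ee_pos: [617.6, 286.9, 3.5]
ee_rot: [-90.0, 0.0, -87.8]
force: [-0.5, 0.0, 0.4]
gripper_width: 53.3
time_s: 30.9
ee_pos: [618.7, 287.4, 137.7]
ee_rot: [-89.7, 0.1, -87.9]
force: [-0.8, 0.7, 0.0]
gripper_width: 72.9
t 30.9 pos [618.7 287.4 137.7] rot [-89.7   0.1 -87.9] q6 [24. 29. 78.  0. 72. 22.] F [-0.8  0.7  0. ] w 72.9
delta cm [ 36.77   2.   -20.11] twist [-0.3  0.3 -0.1]
```

View pics/o3.png

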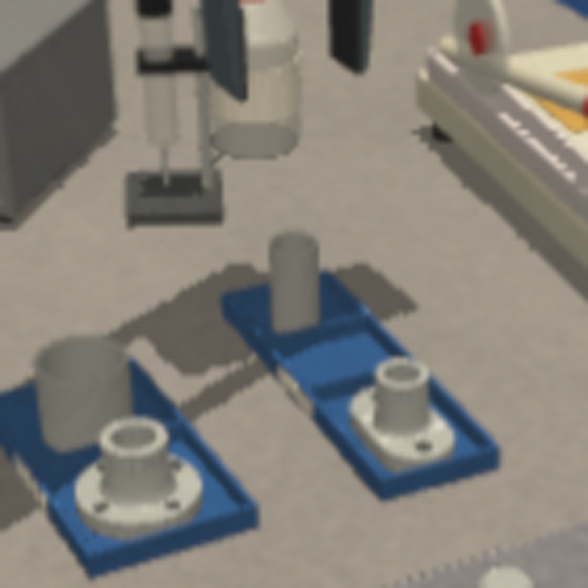

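View pics/hex.png

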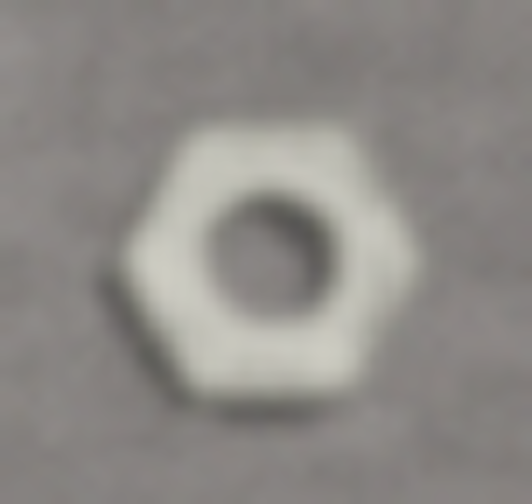

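```bash
python3 -m pendant '[{"delta_pos":[36.8,1,-20.1],"twist":[0,0.3,0],"grip":80},{"delta_pos":[36.8,1,-20.1],"twist":[0,0.3,0],"grip":80},{"delta_pos":[36.8,1,-20.1],"twist":[0,0.3,0],"grip":80},{"delta_pos":[36.8,1,-20.1],"twist":[0,0.3,0],"grip":80},{"delta_pos":[36.8,1,-20.1],"twist":[0,0.3,0],"grip":80}]'; python3 go.py 431.7 -87.5 135 1.8
```

```text
time_s: 31.45
ee_pos: [504.7, 61.6, 127.5]
ee_rot: [-90.0, -0.0, -88.1]
force: [0.4, -0.1, 0.2]
gripper_width: 73.2
t 31.45 pos [504.7  61.6 127.5] rot [-90.   -0.  -88.1] q6 [  6.  15. 103.  -0.  63.   4.] F [ 0.4 -0.1  0.2] w 73.2
delta cm [14.66  2.65 -7.79] twist [-0.   0.1  0. ]
```

```bash
python3 -m pendant '[{"delta_pos":[4.4,0,-2.4],"twist":[0,0,0],"grip":80},{"delta_pos":[8.8,0,-4.8],"twist":[0,0,0],"grip":80},{"delta_pos":[13,0,-7],"twist":[0,0,0],"grip":80},{"delta_pos":[14.7,1,-7.8],"twist":[0,0,0],"grip":80},{"delta_pos":[14.7,3,-7.8],"twist":[0,0,0],"grip":80}]'; python3 go.py 431.7 -87.5 28 1.8
```

```text
time_s: 31.95
ee_pos: [432.8, -88.8, 98.7]
ee_rot: [-89.8, -0.1, -88.4]
force: [0.2, 0.0, -0.3]
gripper_width: 72.7
t 31.95 pos [432.8 -88.8  98.7] rot [-89.8  -0.1 -88.4] q6 [-13.  10. 113.  -0.  56. -15.] F [ 0.2  0.  -0.3] w 72.7
delta cm [-0.15 10.46 -0.14] twist [-0.2 -0.2  0.1]
```

```bash
python3 -m pendant '[{"delta_pos":[0,3,0],"twist":[0,0,0],"grip":80},{"delta_pos":[0,6,0],"twist":[0,0,0],"grip":80},{"delta_pos":[0,8,0],"twist":[0,0,0],"grip":80},{"delta_pos":[0,9.5,0],"twist":[0,0,0],"grip":80},{"delta_pos":[0,10.2,0],"twist":[0,0,0],"grip":65}]'; python3 -m pendant '[{"delta_pos":[0,0,0],"twist":[0,0,0],"grip":55},{"delta_pos":[0,0,0],"twist":[0,0,0],"grip":50},{"delta_pos":[0,0,0],"twist":[0,0,0],"grip":50},{"delta_pos":[0,0,0],"twist":[0,0,0],"grip":50},{"delta_pos":[0,0,0],"twist":[0,0,0],"grip":50}]';python3 go.py 431.7 -87.5 27 1.8;  python3 - <<'E'
from h import *
p,d=imaging.grab_frame('side');cv2.imwrite('pics/q3.png',cv2.resize(p[140:300,230:390,::-1],None,fx=3.7,fy=3.7,interpolation=cv2.INTER_CUBIC))
E
```

```text
time_s: 32.45
ee_pos: [431.7, -86.0, -5.6]
ee_rot: [-90.1, 0.0, -88.2]
force: [-0.8, -0.3, 0.3]
gripper_width: 67.5
time_s: 32.95
ee_pos: [433.2, -86.3, -3.8]
ee_rot: [-89.9, -0.0, -88.1]
force: [0.1, -0.1, 1.0]
gripper_width: 45.6
t 32.95 pos [433.2 -86.3  -3.8] rot [-89.9  -0.  -88.1] q6 [-13.  19. 121.   0.  40. -15.] F [ 0.1 -0.1  1. ] w 45.6
delta cm [ 0.11  0.32 -0.15] twist [-0.1  0.1  0. ]
```

View pics/q3.png

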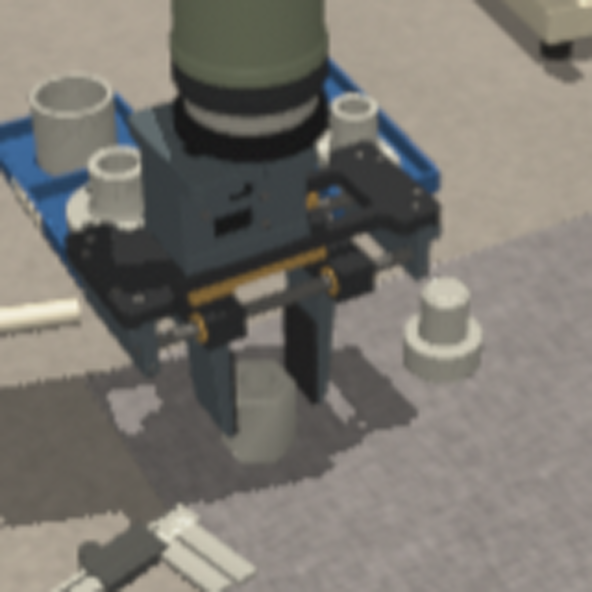

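Fingers straddle the nut. Lower a touch, close, lift.

```bash
python3 -m pendant '[{"delta_pos":[0.1,0.2,-0.1],"twist":[0,0,0],"grip":48},{"delta_pos":[0.1,0.3,-0.1],"twist":[0,0,0],"grip":48},{"delta_pos":[0.1,0.3,-0.1],"twist":[0,0,0],"grip":25},{"delta_pos":[0.1,0.3,-0.1],"twist":[0,0,0],"grip":25},{"delta_pos":[0.1,0.3,-0.1],"twist":[0,0,0],"grip":25}]' 40;python3 go.py 431.7 -87.5 27 1.8; python3 -m pendant '[{"delta_pos":[0,0,0],"twist":[0,0,0],"grip":25},{"delta_pos":[0,-0.5,0],"twist":[0,0,0],"grip":25},{"delta_pos":[0,-3,0],"twist":[0,0,0],"grip":25},{"delta_pos":[0,-6,0],"twist":[0,0,0],"grip":25},{"delta_pos":[0,-10,0],"twist":[0,0,0],"grip":25}]'; python3 go.py 614.8 222 140 1.8
```

```text
time_s: 33.5
ee_pos: [431.4, -87.2, -7.5]
ee_rot: [-90.0, 0.0, -88.1]
force: [-0.8, 0.2, -1.5]
gripper_width: 35.5
t 33.5 pos [431.4 -87.2  -7.5] rot [-90.    0.  -88.1] q6 [-13.  19. 121.   0.  40. -15.] F [-0.8  0.2 -1.5] w 35.5
delta cm [ 0.03 -0.05  0.03] twist [ 0.   0.1 -0. ]
time_s: 34.0
ee_pos: [430.6, -87.0, 92.8]
ee_rot: [-90.2, 0.1, -88.1]
force: [1.3, -0.2, -3.0]
gripper_width: 35.8
t 34.0 pos [430.6 -87.   92.8] rot [-90.2   0.1 -88.1] q6 [-13.  11. 114.   0.  55. -15.] F [ 1.3 -0.2 -3. ] w 35.8
delta cm [-30.28  -1.35  19.41] twist [ 0.2  0.1 -0.1]
```

```bash
python3 -m pendant '[{"delta_pos":[-4,-1.5,2.5],"twist":[0,0,0],"grip":25},{"delta_pos":[-30.3,-1.5,19.4],"twist":[0,0,0],"grip":25},{"delta_pos":[-30.3,-1.5,19.4],"twist":[0,0,0],"grip":25},{"delta_pos":[-30.3,-1.5,19.4],"twist":[0,0,0],"grip":25},{"delta_pos":[-30.3,-1.5,19.4],"twist":[0,0,0],"grip":25}]'; python3 go.py 614.8 222 140 1.8
```

```text
time_s: 34.5
ee_pos: [558.9, 127.0, 107.9]
ee_rot: [-90.0, -0.0, -88.1]
force: [0.8, -0.1, -3.5]
gripper_width: 36.1
t 34.5 pos [558.9 127.  107.9] rot [-90.   -0.  -88.1] q6 [12. 21. 96. -0. 63. 10.] F [ 0.8 -0.1 -3.5] w 36.1
delta cm [-9.31  0.19  5.9 ] twist [-0.   0.1  0. ]
```

```bash
python3 -m pendant '[{"delta_pos":[-4,0,2.5],"twist":[0,0,0],"grip":25},{"delta_pos":[-7,0,4.5],"twist":[0,0,0],"grip":25},{"delta_pos":[-9.2,0,5.8],"twist":[0,0,0],"grip":25},{"delta_pos":[-9.2,2,5.8],"twist":[0,0,0],"grip":25},{"delta_pos":[-9.2,5,5.8],"twist":[0,0,0],"grip":25}]'; python3 go.py 614.8 222 36 1.8; python3 - <<'E'
from h import *
p,d=imaging.grab_frame('side');cv2.imwrite('pics/r3.png',cv2.resize(p[80:220,230:370,::-1],None,fx=4.2,fy=4.2,interpolation=cv2.INTER_CUBIC))
E
```

```text
time_s: 35.0
ee_pos: [615.0, 220.7, 58.7]
ee_rot: [-89.7, 0.1, -88.1]
force: [1.3, 1.0, -2.8]
gripper_width: 35.9
t 35.0 pos [615.  220.7  58.7] rot [-89.7   0.1 -88.1] q6 [19. 30. 88.  0. 61. 17.] F [ 1.3  1.  -2.8] w 35.9
delta cm [-0.13  5.67 -0.04] twist [-0.3  0.1 -0.1]
```

View pics/r3.png

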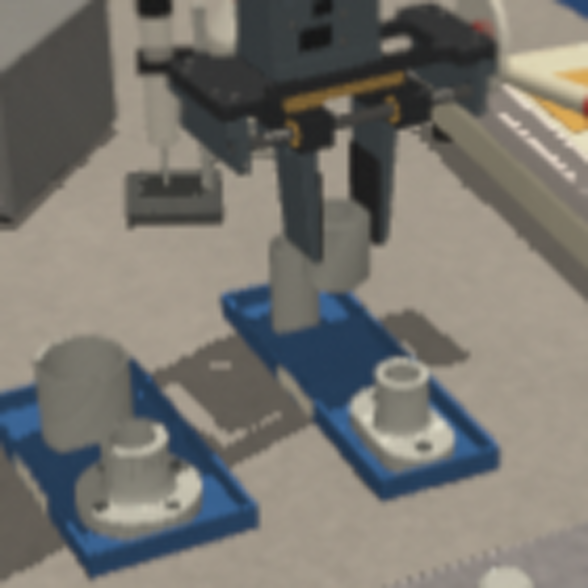

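```bash
python3 -m pendant '[{"delta_pos":[0,2,0],"twist":[0,0,0],"grip":25},{"delta_pos":[0,3.5,0],"twist":[0,0,0],"grip":25},{"delta_pos":[0,4.7,0],"twist":[0,0,0],"grip":25},{"delta_pos":[0,5.4,0],"twist":[0,0,0],"grip":25},{"delta_pos":[0,5.4,0],"twist":[0,0,0],"grip":25}]'; python3 go.py 614.8 222 26.5 1.8
```

```text
time_s: 35.55
ee_pos: [612.6, 218.7, 2.9]
ee_rot: [-90.1, -0.0, -88.2]
force: [0.4, -0.2, -2.2]
gripper_width: 35.9
t 35.55 pos [612.6 218.7   2.9] rot [-90.1  -0.  -88.2] q6 [19. 33. 92.  0. 55. 17.] F [ 0.4 -0.2 -2.2] w 35.9
delta cm [-0.33  1.04  0.24] twist [0.1 0.  0. ]
```

```bash
python3 -m pendant '[{"delta_pos":[-0.2,0.3,0.1],"twist":[0,0,0],"grip":25},{"delta_pos":[-0.2,0.5,0.1],"twist":[0,0,0],"grip":25},{"delta_pos":[-0.2,0.65,0.1],"twist":[0,0,0],"grip":25},{"delta_pos":[-0.2,0.75,0.1],"twist":[0,0,0],"grip":25},{"delta_pos":[-0.2,0.75,0.1],"twist":[0,0,0],"grip":25}]'; python3 go.py 614.8 222 26.5 1.8
```

```text
time_s: 36.05
ee_pos: [614.1, 221.0, -3.7]
ee_rot: [-90.0, 0.0, -88.1]
force: [0.6, -0.5, -3.1]
gripper_width: 35.9
t 36.05 pos [614.1 221.   -3.7] rot [-90.    0.  -88.1] q6 [19. 34. 92.  0. 54. 17.] F [ 0.6 -0.5 -3.1] w 35.9
delta cm [-0.1   0.38  0.08] twist [-0.   0.1 -0. ]
```

```bash
python3 -m pendant '[{"delta_pos":[0,0.1,0],"twist":[0,0,0],"grip":25},{"delta_pos":[0,0.2,0],"twist":[0,0,0],"grip":25},{"delta_pos":[0,0.25,0],"twist":[0,0,0],"grip":25},{"delta_pos":[0,0.3,0],"twist":[0,0,0],"grip":25},{"delta_pos":[0,0.3,0],"twist":[0,0,0],"grip":25}]'; python3 go.py 614.8 222 26.5 1.8
```

```text
time_s: 36.55
ee_pos: [614.0, 221.0, -6.9]
ee_rot: [-90.0, 0.0, -88.1]
force: [-0.3, 1.1, -2.2]
gripper_width: 35.8
t 36.55 pos [614.  221.   -6.9] rot [-90.    0.  -88.1] q6 [19. 34. 92.  0. 54. 17.] F [-0.3  1.1 -2.2] w 35.8
delta cm [-0.1   0.06  0.08] twist [ 0.   0.1 -0. ]
```

```bash
python3 -m pendant '[{"delta_pos":[0,0.05,0],"twist":[0,0,0],"grip":25},{"delta_pos":[0,0.1,0],"twist":[0,0,0],"grip":25},{"delta_pos":[0,0.12,0],"twist":[0,0,0],"grip":25},{"delta_pos":[0,0.12,0],"twist":[0,0,0],"grip":25},{"delta_pos":[0,0.12,0],"twist":[0,0,0],"grip":25}]'; python3 go.py 614.8 222 26.5 1.8
```

```text
time_s: 37.05
ee_pos: [614.2, 221.1, -7.5]
ee_rot: [-90.0, 0.0, -88.1]
force: [-1.7, -0.3, 2.1]
gripper_width: 35.6
t 37.05 pos [614.2 221.1  -7.5] rot [-90.    0.  -88.1] q6 [19. 34. 92.  0. 54. 17.] F [-1.7 -0.3  2.1] w 35.6
delta cm [-0.09  0.    0.06] twist [-0.   0.1 -0. ]
```

Seated. Release, rise, and move clear of the view.

```bash
python3 -m pendant '[{"delta_pos":[0,0,0],"twist":[0,0,0],"grip":43},{"delta_pos":[0,0,0],"twist":[0,0,0],"grip":50},{"delta_pos":[0,0,0],"twist":[0,0,0],"grip":60},{"delta_pos":[0,0,0],"twist":[0,0,0],"grip":65},{"delta_pos":[0,0,0],"twist":[0,0,0],"grip":65}]'; python3 -m pendant '[{"delta_pos":[0,-1,0],"twist":[0,0,0],"grip":70},{"delta_pos":[0,-4,0],"twist":[0,0,0],"grip":70},{"delta_pos":[0,-8,0],"twist":[0,0,0],"grip":70},{"delta_pos":[0,-12,0],"twist":[0,0,0],"grip":70},{"delta_pos":[0,-17,0],"twist":[0,0,0],"grip":70}]'; python3 go.py 480 -100 210 1.8
```

```text
time_s: 37.55
ee_pos: [614.2, 221.0, -8.0]
ee_rot: [-90.0, 0.0, -88.2]
force: [0.4, -0.6, -0.3]
gripper_width: 59.2
time_s: 38.05
ee_pos: [613.1, 220.6, 163.2]
ee_rot: [-90.1, -0.0, -88.1]
force: [0.9, 0.5, -1.0]
gripper_width: 64.3
t 38.05 pos [613.1 220.6 163.2] rot [-90.1  -0.  -88.1] q6 [19. 26. 80.  0. 74. 17.] F [ 0.9  0.5 -1. ] w 64.3
delta cm [ 31.62  -1.24 -14.35] twist [0.1 0.1 0. ]
```

```bash
python3 -m pendant '[{"delta_pos":[31.6,-2,-14.4],"twist":[0,0,0],"grip":70},{"delta_pos":[31.6,-2,-14.4],"twist":[0,0,0],"grip":70},{"delta_pos":[31.6,-2,-14.4],"twist":[0,0,0],"grip":70},{"delta_pos":[31.6,-2,-14.4],"twist":[0,0,0],"grip":70},{"delta_pos":[31.6,-2,-14.4],"twist":[0,0,0],"grip":70}]'; python3 -m pendant '[{"delta_pos":[8,0,-3],"twist":[0,0,0],"grip":70},{"delta_pos":[8,0,-3],"twist":[0,0,0],"grip":70},{"delta_pos":[8,0,-3],"twist":[0,0,0],"grip":70},{"delta_pos":[8,0,-3],"twist":[0,0,0],"grip":70},{"delta_pos":[8,0,-3],"twist":[0,0,0],"grip":70}]'; python3 - <<'E'
from h import *
p,d=imaging.grab_frame('side');cv2.imwrite('pics/t1.png',p[:,:,::-1])
p,d=imaging.grab_frame('top');cv2.imwrite('pics/t2.png',p[:,:,::-1])
cv2.imwrite('pics/t3.png',cv2.resize(p[135:290,125:270,::-1],None,fx=3.8,fy=3.8,interpolation=cv2.INTER_CUBIC))
P=cloud('top',d);P[d==0]=np.nan
for n,(x,y,h) in dict(round=(447.5,143.5,49),wide=(450,234,53),oval=(612,135,49),slim=(617.5,287,63),hex=(614,221,48)).items():
    m=(np.hypot(P[...,0]-x,P[...,1]-y)<40)&(abs(P[...,2]-h)<6);q=P[m]
    if len(q): 
        A=np.c_[q[:,:2]-q[:,:2].mean(0),np.ones(len(q))];f=np.linalg.lstsq(A,q[:,2],rcond=None)[0]
        print(n,len(q),((q.max(0)+q.min(0))/2).round(1),np.median(q[:,2]).round(1),'tilt deg',np.degrees(f[:2]).round(1))
E
```

```text
time_s: 38.55
ee_pos: [517.1, -10.9, 177.5]
ee_rot: [-89.9, -0.0, -88.1]
force: [0.8, -1.1, -0.2]
gripper_width: 63.7
time_s: 39.05
ee_pos: [491.1, -89.4, 176.8]
ee_rot: [-89.9, 0.0, -88.1]
force: [0.2, 0.1, -0.2]
gripper_width: 63.8
round 193 [447.4 145.5  48. ] 48.3 tilt deg [ 0.4 -0.9]
wide 222 [450.3 231.2  52. ] 52.0 tilt deg [0.1 0.1]
oval 135 [612.5 134.2  48.5] 47.7 tilt deg [-0.2  0.2]
slim 108 [616.1 285.7  60.9] 61.6 tilt deg [ 1.4 -0.5]
hex 238 [613.5 221.   46.8] 47.1 tilt deg [1.1 1. ]
```

View pics/t1.png

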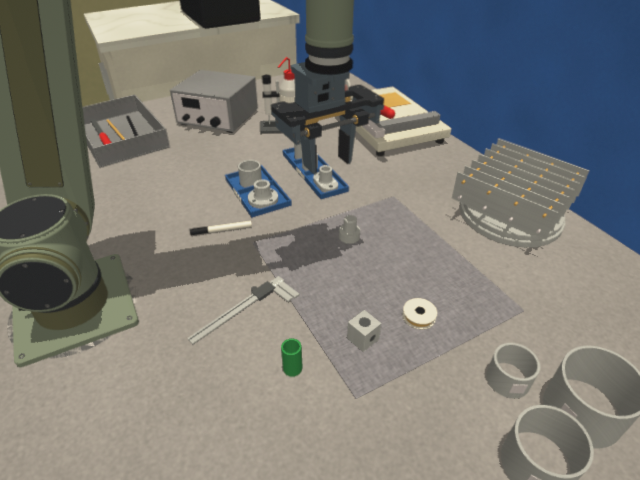

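View pics/t3.png

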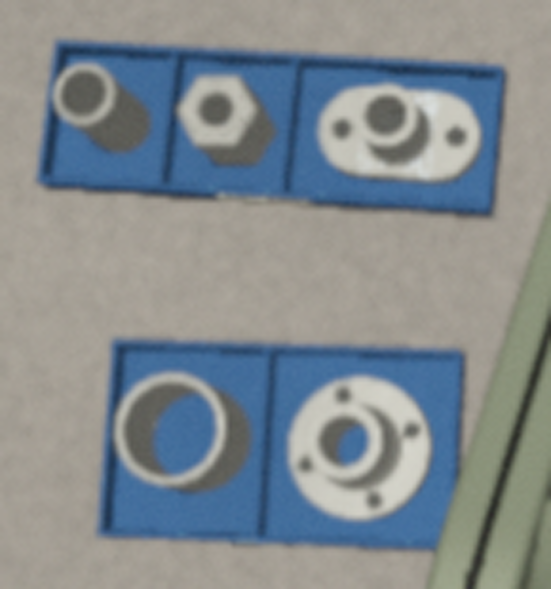

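```bash
python3 - <<'E'
from h import *
print(state()['time_s'],state()['qvel'].round(1)); print(job.job_done())
E
```

```text
39.15 [ 0.   0.1  0.2 -0.1 -0.  -0.1]
the job is handed in; nothing more can be done
None
```

I made up both kits in the order you gave and handed the job in at about 39 s. In the three-compartment tray, the slim sleeve is in the far small compartment and the hexagon nut in the middle one.

- **Final check:** In the last camera pictures each part sits inside its own compartment. Measured centres are within about 3 mm of the targets. Top heights match flat, upright parts to within about 1.5 mm, and the fitted tilts are under 1.5°, which is about the measurement noise.
- **Left alone:** The square block, stepped plug, foil reel and green look-alike sleeve appear undisturbed in the last side picture. I judged that by eye and did not re-measure their positions.
- **Reading that disagreed:** The real fingertips sit about 34 mm above the TCP height the robot reports. My first attempt at the round flange therefore closed in the air above its neck, touching nothing. I measured the offset from the side camera's depth and corrected every later grasp for it.
- **Forces:** The highest reading printed at the end of a move was about 17 N, once, when the fingers pressed down on the round flange while gripping it. Readings at each placement were 5 N or less. I did not see forces between those readings.

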